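Close up a fuel-cell stack in its tilted jig

ROBOT

A 6-joint arm with a two-finger parallel gripper is mounted at the origin on a cart in front of the work surface, level with it; the furniture and walls round the work are solid. World frame = base frame: x ahead of the robot, y to its left, z up, the work surface at z = 0. Lengths are in m, angles in degrees, forces in N, time in s.
With the tool pointing down it reaches from about 0.35 to 0.875 m from the base axis. Payload 4.2 kg.
Tool frame: the origin (TCP) lies between the finger pads, 19 mm behind the fingertips; this is the grasp point; z points along the fingers, y is the line along which they close (so a half turn about z gives the same grasp; the last joint's range is limited). The gripper opens to 87 mm and grips with 3 to 60 N. Pads are 19 mm wide; open, the fingers measure 117 mm over their backs; the gripper's body (75 mm by 190 mm) begins 51 mm behind the grasp point.
Start: joints at [-49.756, 22.042, 0.453, 0, -68.411, -14.817], TCP at [0.268, -0.564, 0.241] pointing down, gripper open.
Joint ranges: [-179.83, 179.83], [-69.29, 118.12], [-61.27, 80.66], [-181.25, 117.63], [-171.15, -9.14], [-177.46, 177.46]. Speed limits (degrees/s): [159.86, 159.86, 180, 180, 180, 180].

INTERFACE

Orientations are given as a 3x3 rotation matrix whose columns are the frame's x, y, z axes.
In Python, from station import * gives the robot as it stands. The module is installed in compiled form; this text tells all that it offers.
- The arm moves only by the tool servo_tool, never from a script. Its argument "deltas" is a list of rows, each an object of numbers: "tx", "ty", "tz": the shift along the tool's x, y, z in mm; "ax", "ay", "az": the turn, a rotation vector about the tool's x, y, z in rad; "claw": the finger opening in mm, from 0 to 87. In form: [{"tx": .., "ty": .., "tz": .., "ax": .., "ay": .., "az": .., "claw": ..}, ...]. A call has 1 to 12 rows; each row is the pose to reach, as a shift and turn from the pose commanded when the call began, along the tool's axes at that moment; what a row does not reach only later rows make up. A row lasts 1/12 s, in which the tool goes at most 41.7 mm and 7.16 degrees, less where a joint would pass 70% of its speed; a pose out of reach is approached as far as the arm can. A call with a gripper value outside its range is refused whole. The fingers move at their own pace and stop on an object; the grip force is fixed at half the most. Time passes only in rows, so rows that repeat a pose let the fingers close. It gives the time, the measured TCP pose, the force, the opening and the grip force at its end, in the units of the state.
- sense(): the state, without advancing time (a new reading comes with each control period).
- capture(name): name is "scene" or "side" or "wrist"; returns the picture (480x640x3 uint8, blue, green, red); there is no depth.
- calibration(name): a dict with "fx", "fy", "cx", "cy" (pixels), "cam_to_world" (4x4, takes a point from camera to world coordinates); the wrist camera has in their place "hand_eye" (4x4, takes a point from camera to tool coordinates, whose origin is the TCP and whose axes are the flange's). Camera axes: x right, y down, z forward; pixel columns grow to the right and rows downward; lengths in m; the calibration is good to about 2 mm. The wrist camera is an equidistant fisheye: a pixel r from the principal point sees the ray r / f radians off the axis. A picture is of the moment at which its call begins: read the wrist's pose just before it. calibration takes no time and is no camera call.
- finish_job(): hands the job in; it is judged then, once.
Trained networks look in the newest picture that a camera, given by its name, has taken for a name from the list of things; names that differ only in an ending like _2 or _b are one class to them, and where a whole thing is asked for, a point or a joint stands for the part that bears it (a point fixed in the world has none). Each returns a list of dicts, best first, with "confidence" (0 to 1); they miss things now and then, are a little off and sometimes report something else, mostly with a low value. They report only what shows in the picture. A call takes as long as a camera call.
- recognise(label, camera): "xyz" ([x, y, z] in m, in the coordinates of the camera as it stood for that picture, good to about 4 mm: the middle of the surface that is visible of it).
- trace(label, camera): "mask" (480x640 bool, what is visible of it).
The state is a dict: "time_s": time; "joints": joint angles; "joint_velocities": joint speeds; "effort": joint torques, N m; "tcp_pos": TCP position; "ee_rot": TCP orientation; "wrist_force": force on the tool from outside, world axes, zero at the start; "moment": the same for the moment, N m; "gripper_width": opening from 0.0 (shut) to 1.0 (fully open); "gripper_force": force on a finger pad.
Only numpy, scipy, OpenCV 4.12 (cv2) and the standard library are available. Lean on these libraries where they do the work, as an engineer would, in place of code of your own. Each camera call takes 0.05 s, during which the arm holds its last target. There are 200 camera calls.

TASK

Finish the small fuel-cell stack in the tilted assembly jig: lay the thick aluminium end plate flat and squarely on the pile of cell plates, between the locating pins. How high the pile stands is not known and the graphite is brittle, so lower the plate gently until you feel it touch and only then let go; do not drop it or ram it down. Then squeeze the release button in the grip of the hold-down lever and, keeping it squeezed, swing the lever down without letting it fall until its rubber foot rests on the end plate, let go, and leave the spare cell plate, the timer and the tools where they lie.

Things in the scene. Friction and masses are not known exactly. Their poses are not given: they have to be found in the camera images.
- nest (a point): tilted aluminium table of the fixed assembly jig, 182 x 96 mm, tilted 28 degrees to face the robot's left. Origin: centre of the plate nest on the table's top face, some 74 mm above the bench. x points up the slope (to the robot's right), y across the jig, z square out of the table. The plate's centre goes above this origin, its 110 mm along x, the tool pointing along -z
- pile_low (a point): lowest height of the pile's top: 14 mm out along nest z above the nest's origin. The pile of black 110 x 60 mm graphite plates is centred here, long side along nest x, partly sunk in a well. Its flat top lies 0 to 24 mm further out along nest z than this point; it differs every time, is not reported, and does not yield
- pin_tops (a point): centre between the tops of six domed steel pins, 10 mm thick, 56 mm out along nest z from its origin. Nest x, y (mm): (-61, +-22) below the plate's lower short side, (+-42, +-39) beside its long sides: 4 mm play each side in y, 1 mm downhill. Uphill it is open as far as the lever's clevis (x = 73). Between the side pins (x -37 to 37) fingers have room, 14 mm deep below the pile's lowest top
- end_plate: plate to be laid: plain aluminium block 110 x 60 x 14 mm, about 0.25 kg, six dark bolt holes on its top, lying flat on the bench. Origin: centre of its underside; x along the 110 mm, y along the 60 mm, z up out of the top with the holes
- cell_plate: spare black graphite cell plate, 110 x 60 x 6 mm, flat on the bench, loose; not needed, stays where it lies. Origin: centre of its underside, x along the 110 mm
- lever_angle (a joint): hold-down lever's angle, rad: 0 = parked up, clear of the nest; grows as it swings down to the robot's left (turning about nest -y). A pawl in a toothed sector locks it both ways from 0 to 1.6 unless the button is in; beyond 1.65 it is free and falls by its weight (0.33 kg, little friction). Its foot meets a well laid end plate at 1.8 to 2.15, depending on the pile
- release (a joint): release button, m: 0 = out, 0.006 = fully in; from 0.005 on the pawl is clear of the teeth. Spring 3 N at first, 6 N fully in; pops out when let go. A grey bar, 32 mm along the grip, 14 mm high, 7 mm proud of the grip's side towards nest +y. Pinching the grip along nest y at lever_grip pushes it in
- lever_grip (a point): middle of the lever's black grip and of the button on its side: 142 mm out along the arm from the hinge and 24 mm above the arm's line (with the lever down). The grip is 58 mm long, 22 mm high, 24 mm wide along nest y, 31 mm over the button when out. Parked, it is about 0.33 m above the bench with the arm nearly upright
- lever_hinge (a point): centre of the lever's hinge, at x = 88, y = 0, z = 85 mm in the nest's frame; the lever turns about the line through it along nest y. With the lever at 2.0 the arm lies parallel to the table
- press_foot (a point): lowest point of the domed rubber foot, 25 mm across, on a stud under the lever's arm: 88 mm out from the hinge and 47 mm below the arm's line. With the lever down it presses on the middle of the plate
- lever: the hold-down lever itself, steel arm 20 mm wide with a black grip, 0.33 kg with the button. Origin: at its hinge; the arm runs along its own -x, its own z points away from the foot, its own y is nest y
- jig: the whole fixed jig: level aluminium base 184 x 130 x 10 mm on the bench, carrying the tilted table, pins, pile and lever, nearly 0.2 m high at the hinge. Origin: centre of its underside, z up, x to the robot's right
- spanner: loose steel spanner, 142 x 20 x 8 mm, flat on the bench; stays. Origin: centre of its underside
- screwdriver: loose screwdriver, 178 x 22 x 23 mm, flat on the bench near its front edge; stays. Origin: centre of its underside
- lab_timer: loose white timer, 58 x 62 x 18 mm, on the bench behind the jig; stays. Origin: centre of its underside

How it is judged:
By the outcome, as a careful person would: the job done as asked, in the order asked, and still so for the second after the job is handed in, with the robot touching nothing.
It also fails if it takes over 64 s, if anything falls off the work surface, if the arm or the gripper's body presses on something with over 40 N, if the wrist force passes 120 N, or if a joint passes its speed limit or range.

## Working session

There is one attempt and no reset: what is moved stays moved. The work goes in short steps, Python scripts to look and compute and a tool call to move; the robot and the scene stay as the last step left them, time stands still between calls to the robot, and variables do not carry over. Pictures are saved under pics/ and viewed, at most 10 in all, crops included, and the job is handed in when it is done.

Besides the shell and the picture viewer there is one more tool, called after "Emit:" by a JSON object that holds its "name" and its "arguments", one argument or row to a line. servo_tool: Moves the arm, as the interface text tells. Its arguments: {"type":"object","properties":{"deltas":{"type":"array","items":{"type":"object","properties":{"tx":{"type":"number"},"ty":{"type":"number"},"tz":{"type":"number"},"ax":{"type":"number"},"ay":{"type":"number"},"az":{"type":"number"},"claw":{"type":"number"}}}}},"required":["deltas"]}

```bash
mkdir -p pics
cat > h.py <<'E'
from station import *
import numpy as np, cv2
def w(cam,p):
    c=calibration(cam)
    if cam=='wrist':
        s=sense(); q=np.array(c['hand_eye'])@np.r_[p,1]
        return np.array(s['tcp_pos'])+np.array(s['ee_rot'])@q[:3]
    return (np.array(c['cam_to_world'])@np.r_[p,1])[:3]
def proj(cam,P):
    c=calibration(cam); q=np.linalg.inv(np.array(c['cam_to_world']))@np.r_[P,1]
    return np.array([c['fx']*q[0]/q[2]+c['cx'],c['fy']*q[1]/q[2]+c['cy']])
def ray(cam,uv):
    c=calibration(cam); T=np.array(c['cam_to_world'])
    return T[:3,3],T[:3,:3]@np.array([(uv[0]-c['cx'])/c['fx'],(uv[1]-c['cy'])/c['fy'],1])
def onz(cam,uv,z):
    o,d=ray(cam,uv); return o+d*(z-o[2])/d[2]
def maskrect(cam,label,z):
    t=trace(label,cam)[0]
    cs,_=cv2.findContours(t['mask'].astype('uint8'),0,1); k=max(cs,key=cv2.contourArea)[:,0]
    P=np.array([onz(cam,u,z)[:2] for u in k])
    return t['confidence'],cv2.minAreaRect((P*1000).astype('float32'))
E
python3 - <<'E'
from h import *
np.set_printoptions(precision=4,suppress=True)
for c in ['scene','side']:
    cv2.imwrite(f'pics/{c}0.png',capture(c))
    print(c,np.array(calibration(c)['cam_to_world'])[:3])
    for l in ['end_plate','cell_plate','jig','lever','lever_grip','release','press_foot','nest','pile_low','spanner','screwdriver','lab_timer']:
        try:
            r=recognise(l,c)
            print(l,[(round(x['confidence'],2),w(c,x['xyz'])) for x in r[:2]])
        except Exception as e: print(l,e)
    try: print(maskrect(c,'end_plate',0.014))
    except Exception as e: print(e)
print(sense())
E
```

```text
scene [[ 0.748  -0.4428  0.4944 -0.0347]
 [-0.6634 -0.5197  0.5384 -0.4728]
 [ 0.0185 -0.7307 -0.6825  1.0188]]
end_plate []
cell_plate [(0.44, array([0.4165, 0.1862, 0.0061]))]
jig [(0.95, array([ 0.5238, -0.1237,  0.0089]))]
lever [(0.97, array([ 0.553 , -0.1238,  0.3464]))]
lever_grip [(0.65, array([ 0.5545, -0.1208,  0.3529]))]
release []
press_foot [(0.75, array([ 0.5495, -0.1197,  0.3514]))]
nest [(0.76, array([ 0.5209, -0.1262,  0.0096]))]
pile_low [(0.9, array([ 0.5223, -0.1274,  0.0144]))]
spanner []
screwdriver [(0.6, array([0.389 , 0.1076, 0.0202]))]
lab_timer []
(0.6, ((849.652587890625, 60.17316436767578), (81.7135238647461, 45.19488525390625), 31.43613052368164))
side [[ 0.0873  0.868  -0.4888  1.0143]
 [ 0.9962 -0.0762  0.0426  0.1186]
 [-0.0002 -0.4906 -0.8714  0.9687]]
end_plate [(0.84, array([0.4822, 0.408 , 0.0138])), (0.63, array([ 0.5668, -0.1019,  0.3031]))]
cell_plate [(0.79, array([0.4734, 0.1919, 0.0013]))]
jig [(0.55, array([ 0.5782, -0.083 ,  0.0994]))]
lever [(0.97, array([ 0.5669, -0.1011,  0.302 ]))]
lever_grip [(0.64, array([ 0.5671, -0.0984,  0.3007]))
[... 406 characters left out ...]
0.0162]))]
(0.86, ((479.6419982910156, 410.04815673828125), (115.36349487304688, 65.2420883178711), 14.892927169799805))
{'time_s': 1.4, 'joints': array([-49.7555,  22.0417,   0.4522,  -0.0011, -68.4123, -14.8181]), 'joint_velocities': array([-0.0269,  0.1372,  0.1064,  0.0123, -0.0436, -0.023 ]), 'effort': array([ -0.0001, -39.0466,  18.7618,   4.2245,   0.0153,  -0.    ]), 'tcp_pos': array([ 0.2684, -0.5644,  0.2412]), 'ee_rot': array([[-0.9031, -0.4293, -0.    ],
       [-0.4293,  0.9031,  0.    ],
       [-0.    ,  0.    , -1.    ]]), 'wrist_force': array([-0.0394,  0.2614,  0.2928]), 'moment': array([ 0.0045,  0.0609, -0.0178]), 'gripper_force': 0.0, 'gripper_width': 1.0010144442669966}
```

View pics/scene0.png

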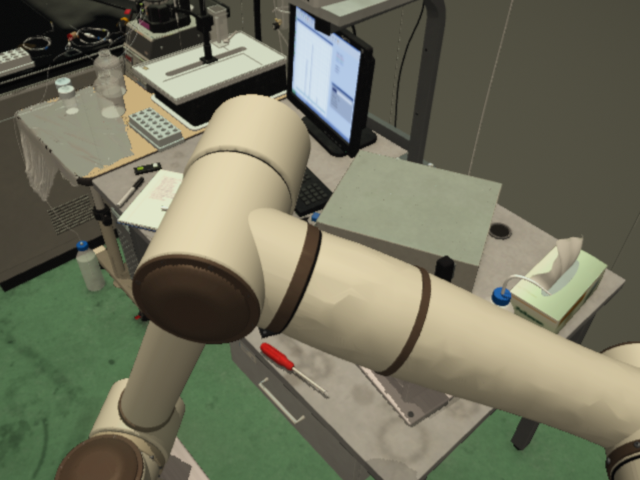

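View pics/side0.png

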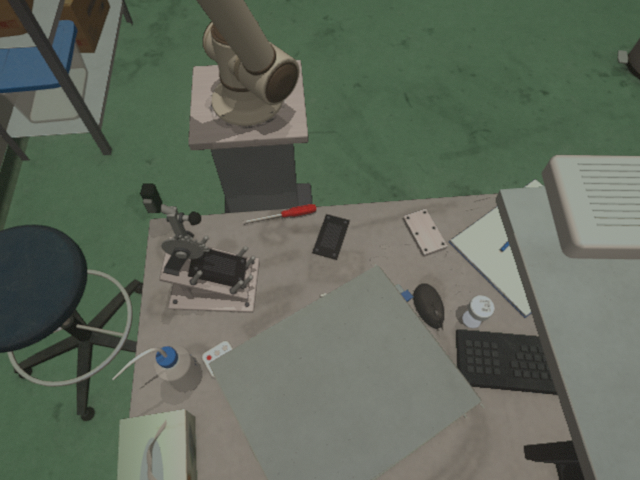

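The scene camera is blocked by the arm. In the side view the jig is near (215,270) with the lever up at (180,230). The end plate is at (425,232), the cell plate at (331,237), the screwdriver at (290,213) and the timer at (217,352). I'll move over to the end plate now.

Emit:
{"name": "servo_tool", "arguments": {
  "deltas": [
    {"tx": -15, "ty": 15, "tz": -38},
    {"tx": -336, "ty": 354, "tz": -179},
    {"tx": -336, "ty": 354, "tz": -179},
    {"tx": -336, "ty": 354, "tz": -179},
    {"tx": -336, "ty": 354, "tz": -179},
    {"tx": -336, "ty": 354, "tz": -179},
    {"tx": -336, "ty": 354, "tz": -179},
    {"tx": -336, "ty": 354, "tz": -179},
    {"tx": -336, "ty": 354, "tz": -179},
    {"tx": -336, "ty": 354, "tz": -179},
    {"tx": -336, "ty": 354, "tz": -179},
    {"tx": -336, "ty": 354, "tz": -179}
  ]
}}

```text
schema error: expected keys tx, ty, tz, ax, ay, az, claw
```

Emit:
{"name": "servo_tool", "arguments": {
  "deltas": [
    {"tx": -15, "ty": 15, "tz": -38, "ax": 0, "ay": 0, "az": 0, "claw": 87},
    {"tx": -336, "ty": 354, "tz": -179, "ax": 0, "ay": 0, "az": 0.18, "claw": 87},
    {"tx": -336, "ty": 354, "tz": -179, "ax": 0, "ay": 0, "az": 0.18, "claw": 87},
    {"tx": -336, "ty": 354, "tz": -179, "ax": 0, "ay": 0, "az": 0.18, "claw": 87},
    {"tx": -336, "ty": 354, "tz": -179, "ax": 0, "ay": 0, "az": 0.18, "claw": 87},
    {"tx": -336, "ty": 354, "tz": -179, "ax": 0, "ay": 0, "az": 0.18, "claw": 87},
    {"tx": -336, "ty": 354, "tz": -179, "ax": 0, "ay": 0, "az": 0.18, "claw": 87},
    {"tx": -336, "ty": 354, "tz": -179, "ax": 0, "ay": 0, "az": 0.18, "claw": 87},
    {"tx": -336, "ty": 354, "tz": -179, "ax": 0, "ay": 0, "az": 0.18, "claw": 87},
    {"tx": -336, "ty": 354, "tz": -179, "ax": 0, "ay": 0, "az": 0.18, "claw": 87},
    {"tx": -336, "ty": 354, "tz": -179, "ax": 0, "ay": 0, "az": 0.18, "claw": 87},
    {"tx": -336, "ty": 354, "tz": -179, "ax": 0, "ay": 0, "az": 0.18, "claw": 87}
  ]
}}

```text
time_s: 2.4
tcp_pos: [0.4104, -0.127, 0.4123]
ee_rot: [[-0.965, -0.261, 0.002], [-0.261, 0.965, 0.0], [-0.002, -0.0, -1.0]]
wrist_force: [0.5, -0.3, -0.3]
gripper_width: 0.999
gripper_force: 0.0
```

Run:
```python
from h import *
for z in (0,.2,.4): print(z,[(p,proj('scene',(*p,z)).round(),proj('side',(*p,z)).round()) for p in ((.48,.41),(.48,.55),(.4,.37),(.6,.5))])
cv2.imwrite('pics/scene1.png',capture('scene'))
```

```text
0 [((0.48, 0.41), array([230., 263.]), array([423., 234.])), ((0.48, 0.55), array([197., 233.]), array([482., 230.])), ((0.4, 0.37), array([211., 289.]), array([401., 207.])), ((0.6, 0.5), array([248., 223.]), array([473., 277.]))]
0.2 [((0.48, 0.41), array([222., 198.]), array([443., 184.])), ((0.48, 0.55), array([187., 168.]), array([511., 179.])), ((0.4, 0.37), array([200., 223.]), array([415., 154.])), ((0.6, 0.5), array([242., 158.]), array([504., 233.]))]
0.4 [((0.48, 0.41), array([212., 117.]), array([470., 111.])), ((0.48, 0.55), array([173.,  89.]), array([554., 106.])), ((0.4, 0.37), array([187., 141.]), array([436.,  78.])), ((0.6, 0.5), array([235.,  80.]), array([548., 166.]))]
```

View pics/scene1.png

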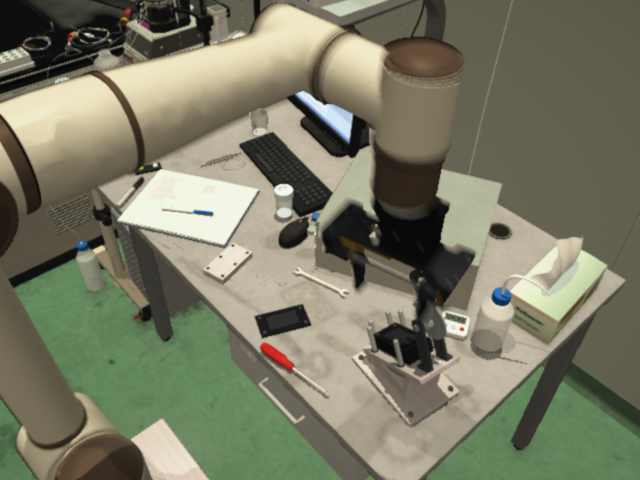

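The view is clear now: end plate at (228,263), jig at (407,370), spanner at (322,282), timer at (455,325). The space above the plate is open.

Emit:
{"name": "servo_tool", "arguments": {
  "deltas": [
    {"tx": -160, "ty": 475, "tz": 112, "ax": 0, "ay": 0, "az": 0, "claw": 87},
    {"tx": -160, "ty": 475, "tz": 112, "ax": 0, "ay": 0, "az": 0, "claw": 87},
    {"tx": -160, "ty": 475, "tz": 112, "ax": 0, "ay": 0, "az": 0, "claw": 87},
    {"tx": -160, "ty": 475, "tz": 112, "ax": 0, "ay": 0, "az": 0, "claw": 87},
    {"tx": -160, "ty": 475, "tz": 112, "ax": 0, "ay": 0, "az": 0, "claw": 87},
    {"tx": -160, "ty": 475, "tz": 112, "ax": 0, "ay": 0, "az": 0, "claw": 87},
    {"tx": -160, "ty": 475, "tz": 112, "ax": 0, "ay": 0, "az": 0, "claw": 87},
    {"tx": -160, "ty": 475, "tz": 112, "ax": 0, "ay": 0, "az": 0, "claw": 87},
    {"tx": -160, "ty": 475, "tz": 112, "ax": 0, "ay": 0, "az": 0, "claw": 87},
    {"tx": -160, "ty": 475, "tz": 112, "ax": 0, "ay": 0, "az": 0, "claw": 87},
    {"tx": -160, "ty": 475, "tz": 112, "ax": 0, "ay": 0, "az": 0, "claw": 87},
    {"tx": -160, "ty": 475, "tz": 112, "ax": 0, "ay": 0, "az": 0, "claw": 87}
  ]
}}

```text
time_s: 3.45
tcp_pos: [0.4401, 0.3601, 0.3018]
ee_rot: [[-0.965, -0.261, 0.0], [-0.261, 0.965, 0.0], [-0.0, 0.0, -1.0]]
wrist_force: [0.0, 0.1, 0.6]
gripper_width: 1.0
gripper_force: 0.0
```

```bash
cat >> h.py <<'E'
def onz_w(uv,z):
    c=calibration('wrist'); s=sense(); H=np.array(c['hand_eye']); R=np.array(s['ee_rot'])
    x=np.array([uv[0]-c['cx'],uv[1]-c['cy']]); r=np.hypot(*x); th=r/c['fx']
    d=np.r_[x/max(r,1e-9)*np.sin(th),np.cos(th)]
    o=np.array(s['tcp_pos'])+R@H[:3,3]; d=R@H[:3,:3]@d
    return o+d*(z-o[2])/d[2]
def proj_w(P):
    c=calibration('wrist'); s=sense(); H=np.array(c['hand_eye']); R=np.array(s['ee_rot'])
    q=np.linalg.inv(H)@np.r_[R.T@(np.array(P)-s['tcp_pos']),1]
    th=np.arctan2(np.hypot(q[0],q[1]),q[2]); r=c['fx']*th
    return np.array([c['cx'],c['cy']])+r*q[:2]/np.hypot(q[0],q[1])
E
python3 - <<'E'
from h import *
np.set_printoptions(precision=4,suppress=True)
print(sense()['tcp_pos'],sense()['joints'])
im=capture('wrist'); cv2.imwrite('pics/w1.png',im)
c=calibration('wrist');print(c)
t=trace('end_plate','wrist')[0]; m=t['mask'].astype('uint8')
cs,_=cv2.findContours(m,0,1); k=max(cs,key=cv2.contourArea)[:,0]
P=np.array([onz_w(u,.014)[:2] for u in k]); print(t['confidence'],k.min(0),k.max(0),cv2.minAreaRect((P*1000).astype('float32')))
for c in ['scene','side']:
    im=capture(c); cv2.imwrite(f'pics/{c}2.png',im); print(c)
    print(maskrect(c,'end_plate',0.014))
    for l in ['jig','lever','lever_grip','release','press_foot','pile_low']:
        r=recognise(l,c); print(l,[(round(x['confidence'],2),w(c,x['xyz'])) for x in r[:2]])
    (u0,v0,u1,v1)=(300,220,500,440) if c=='scene' else (130,170,290,330)
    cv2.imwrite(f'pics/{c}2c.png',cv2.resize(im[v0:v1,u0:u1],None,fx=600/(v1-v0),fy=600/(v1-v0),interpolation=2))
E
```

```text
[0.4401 0.3601 0.3018] [  55.6165   14.4172   -1.8477    0.0083  -73.7086 -130.4747]
{'fx': 371.64829954431775, 'fy': 371.64829954431775, 'cx': 324.7418970839808, 'cy': 242.64153124399297, 'hand_eye': array([[-0.0005, -0.9703, -0.2418,  0.0652],
       [ 1.    , -0.0004, -0.0002,  0.0005],
       [ 0.0001, -0.2418,  0.9703, -0.1431],
       [ 0.    ,  0.    ,  0.    ,  1.    ]])}
0.77 [331 201] [382 289] ((473.20294189453125, 410.4521484375), (108.94547271728516, 60.393672943115234), 15.753986358642578)
scene
(0.83, ((472.5732116699219, 405.89813232421875), (120.3279037475586, 71.62185668945312), 15.173506736755371))
jig [(0.77, array([ 0.5451, -0.1036,  0.0969]))]
lever [(0.84, array([ 0.5524, -0.1041,  0.284 ])), (0.56, array([ 0.5418, -0.1048,  0.0985]))]
lever_grip [(0.73, array([ 0.5532, -0.1064,  0.2894]))]
release [(0.31, array([0.6003, 0.2203, 0.0115]))]
press_foot [(0.59, array([ 0.5508, -0.1025,  0.2865]))]
pile_low [(0.57, array([ 0.5471, -0.1041,  0.0972]))]
side
(0.94, ((479.4203186035156, 408.8827209472656), (116.9391860961914, 66.02457427978516), 14.164003372192383))
jig [(0.89, array([ 0.5826, -0.0817,  0.0998]))]
lever [(0.72, array([ 0.5654, -0.1006,  0.3033]))]
lever_grip [(0.91, array([ 0.5658, -0.1004,  0.3017]))]
release [(0.28, array([0.4816, 0.413 , 0.0102]))]
press_foot [(0.72, array([ 0.5686, -0.1003,  0.3004]))]
pile_low [(0.83, array([ 0.5789, -0.0877,  0.094 ]))]
```

View pics/scene2c.png

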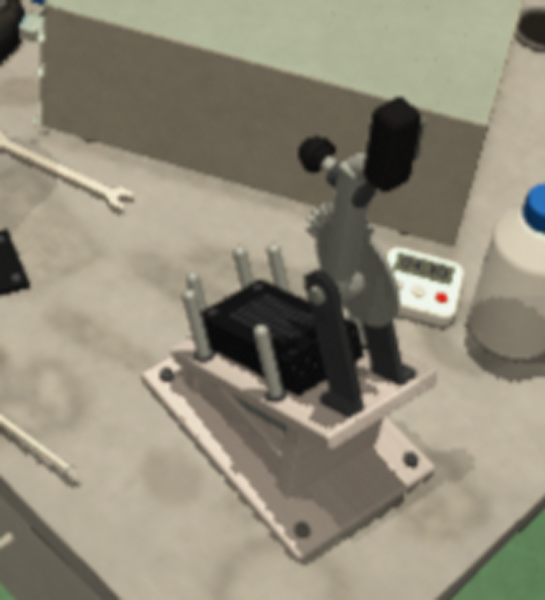

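View pics/side2c.png

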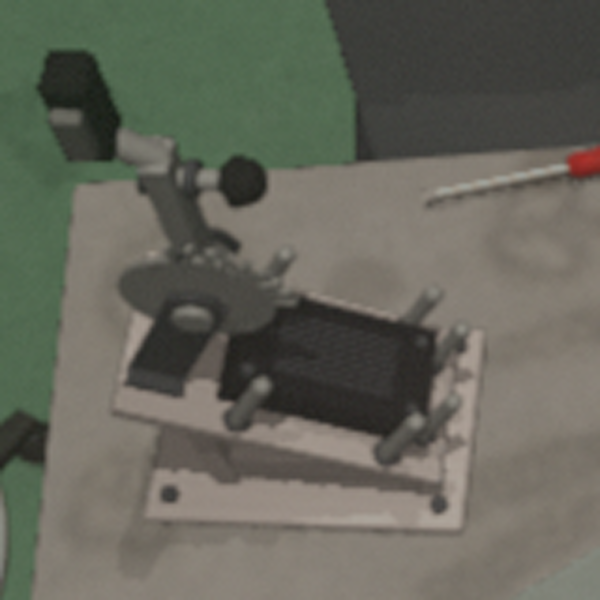

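The scene crop shows five pin tops, the pile, the parked lever with its foot at (317,153), and the grip at (393,145). The side crop shows all six pin tops, the grip at (78,105) and the button at (70,120). Next I'll fit the jig pose from the pin tops.

```bash
cat > fit.py <<'E'
from h import *
from scipy.optimize import least_squares
np.set_printoptions(precision=4,suppress=True)
def Rn(yaw):
    s,c=np.sin(np.radians(28)),np.cos(np.radians(28))
    R=np.array([[0,1,0],[-c,0,s],[s,0,c]],float)  # cols nest x,y,z
    a=np.radians(yaw); return np.array([[np.cos(a),-np.sin(a),0],[np.sin(a),np.cos(a),0],[0,0,1]])@R
def world(p,q): return np.array(p[:3])+Rn(p[3])@np.array(q,float)
E
cat > f1.py <<'E'
from fit import *
S={(42,-39):(263,328),(-42,-39):(190,292),(-61,-22):(193,277),(-61,22):(240,251),(-42,39):(276,249)}
D={(42,-39):(287,256),(-42,-39):(431,296),(-61,-22):(460,331),(-61,22):(448,401),(-42,39):(411,424),(42,39):(262,386)}
obs=[('scene',k,np.array(v)/2.7273+[300,220]) for k,v in S.items()]+[('side',k,np.array(v)/3.75+[130,170]) for k,v in D.items()]
f=lambda p:np.concatenate([proj(c,world(p,(k[0]/1e3,k[1]/1e3,.055)))-v for c,k,v in obs])
for cams in (('scene','side'),):
    r=least_squares(f,[.55,-.1,.074,0],x_scale=[.01,.01,.01,5])
    print(r.x,r.fun.reshape(-1,2).round(1).tolist())
p=r.x
np.save('nest.npy',p)
for n,q in dict(foot=(.0819,0,.1845),grip=(.169,0,.204),hinge=(.088,0,.085)).items():
    P=world(p,q); print(n,P,(proj('scene',P)-[300,220])*2.727,(proj('side',P)-[130,170])*3.75)
E
python3 f1.py
```

```text
[ 0.5659 -0.0641  0.0688 -7.6766] [[-0.6, 0.6], [0.1, 0.5], [0.3, -0.4], [0.4, -0.2], [-0.5, -0.5], [-0.8, -0.3], [0.1, -0.2], [-0.0, 0.0], [0.7, 0.6], [0.6, -0.0], [-0.8, 0.1]]
foot [ 0.5678 -0.05    0.2701] [305.1854 146.8453] [264.4695 188.7609]
grip [ 0.5588 -0.1171  0.3282] [392.0363 148.7737] [ 79.8255 112.2741]
hinge [ 0.5609 -0.1016  0.1852] [341.1107 285.4946] [198.8452 273.2121]
```

Emit:
{"name": "servo_tool", "arguments": {
  "deltas": [
    {"tx": -45, "ty": 40, "tz": 210, "ax": 0, "ay": 0, "az": -0.011, "claw": 87},
    {"tx": -45, "ty": 40, "tz": 210, "ax": 0, "ay": 0, "az": -0.011, "claw": 87},
    {"tx": -45, "ty": 40, "tz": 210, "ax": 0, "ay": 0, "az": -0.011, "claw": 87},
    {"tx": -45, "ty": 40, "tz": 210, "ax": 0, "ay": 0, "az": -0.011, "claw": 87},
    {"tx": -45, "ty": 40, "tz": 210, "ax": 0, "ay": 0, "az": -0.011, "claw": 87},
    {"tx": -45, "ty": 40, "tz": 210, "ax": 0, "ay": 0, "az": -0.011, "claw": 87},
    {"tx": -45, "ty": 40, "tz": 210, "ax": 0, "ay": 0, "az": -0.011, "claw": 87}
  ]
}}

```text
time_s: 4.93
tcp_pos: [0.4723, 0.4071, 0.0881]
ee_rot: [[-0.962, -0.271, -0.005], [-0.271, 0.962, -0.007], [0.006, -0.005, -1.0]]
wrist_force: [-0.1, -0.0, 0.5]
gripper_width: 1.001
gripper_force: 0.0
```

Run:
```python
from fit import *
s=sense();print(s['tcp_pos'],s['ee_rot'])
im=capture('wrist'); cv2.imwrite('pics/w2.png',im)
t=trace('end_plate','wrist'); 
for t in t[:2]:
    m=t['mask'].astype('uint8')
    cs,_=cv2.findContours(m,0,1); k=max(cs,key=cv2.contourArea)[:,0]
    P=np.array([onz_w(u,.014)[:2] for u in k]); print(t['confidence'],k.min(0),k.max(0),cv2.minAreaRect((P*1000).astype('float32')))
```

```text
[0.4723 0.4071 0.0881] [[-0.9625 -0.2713 -0.0048]
 [-0.2713  0.9625 -0.0067]
 [ 0.0065 -0.0051 -1.    ]]
0.64 [278 177] [379 297] ((462.19085693359375, 408.60540771484375), (76.8813247680664, 61.523887634277344), 15.699932098388672)
```

View pics/w2.png

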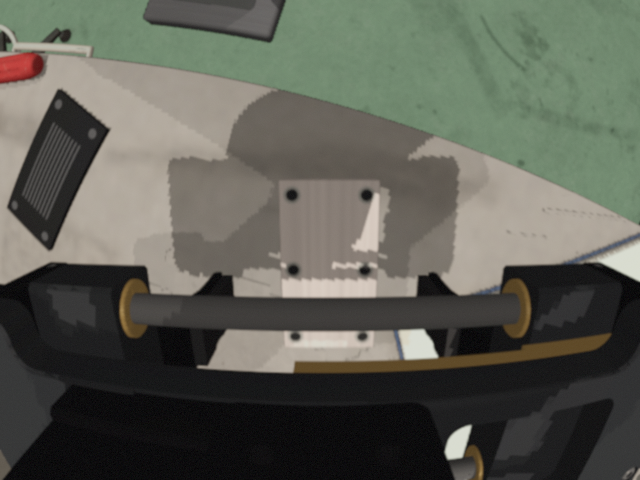

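The plate spans (280,181) to (372,347), with holes at (292,195), (367,195), (293,270), (365,269), (295,336) and (363,336).

Run:
```python
from fit import *
R=np.array(sense()['ee_rot']);t=sense()['tcp_pos']
for n,L in dict(c=[(280,181),(380,181),(284,347),(372,347)],h=[(292,195),(367,195),(293,270),(365,269),(295,336),(363,336)]).items():
    P=np.array([onz_w(u,.014) for u in L]); print(n,((P-t)@R*1000).round(1).tolist(),((P-t)@R*1000).mean(0), P.mean(0))
```

```text
c [[47.9, -26.4, 79.5], [47.9, 33.7, 79.5], [-64.2, -27.6, 79.7], [-64.4, 32.9, 79.7]] [-8.1966  3.156  79.612 ] [0.4812 0.4144 0.014 ]
h [[39.3, -19.3, 79.5], [39.3, 26.0, 79.5], [-8.1, -19.6, 79.6], [-7.5, 25.9, 79.6], [-55.4, -19.7, 79.7], [-55.5, 26.3, 79.7]] [-7.9901  3.2527 79.6116] [0.481  0.4145 0.014 ]
```

Run:
```python
from fit import *
s=sense();R=np.array(s['ee_rot']);t=s['tcp_pos'];print(t,R)
g=capture('wrist'); cv2.imwrite('pics/w3.png',g); old=cv2.imread('pics/w2.png')
c=old[150:360,265:395]; r=cv2.matchTemplate(g,c,cv2.TM_CCOEFF_NORMED); print(cv2.minMaxLoc(r))
_,v,_,l=cv2.minMaxLoc(r); d=np.array(l)-[265,150]
L=[]
for u in [(292,195),(367,195),(293,270),(365,269),(295,336),(363,336)]:
    a=np.array(u)+d; q=cv2.cvtColor(g,6)[a[1]-10:a[1]+11,a[0]-10:a[0]+11]; m=(q<np.percentile(q,2)+40).astype('uint8')
    n,lab,st,ce=cv2.connectedComponentsWithStats(m); i=1+np.argmin(np.hypot(*(ce[1:]-10).T)); L.append(ce[i]+a-10); print(L[-1],st[i,4])
P=np.array([onz_w(u,.014) for u in L]); Q=(P-t)@R*1000;print(Q.round(1),Q.mean(0),P.mean(0),sense()['tcp_pos'])
```

```text
[0.4741 0.4091 0.0936] [[-0.9623 -0.2721  0.0017]
 [-0.2721  0.9623  0.0009]
 [-0.0019  0.0004 -1.    ]]
(-0.5495527982711792, 0.8774282932281494, (292, 182), (261, 149))
[289.2414 188.5517] 87
[362.4471 188.5765] 85
[290.806  262.4478] 67
[360.7797 262.7627] 59
[291.24 327.52] 125
[358.8347 327.4298] 121
[[ 42.6 -20.6  79.5]
 [ 42.6  23.7  79.5]
 [ -4.  -20.6  79.6]
 [ -4.3  23.6  79.6]
 [-50.  -21.8  79.7]
 [-50.   23.7  79.7]] [-3.8525  1.3297 79.603 ] [0.4776 0.4115 0.014 ] [0.4743 0.4094 0.0948]
```

Emit:
{"name": "servo_tool", "arguments": {
  "deltas": [
    {"tx": -4, "ty": 0, "tz": 20, "ax": 0, "ay": 0, "az": 0, "claw": 87},
    {"tx": -4.5, "ty": 0, "tz": 38, "ax": 0, "ay": 0, "az": 0, "claw": 87},
    {"tx": -4.5, "ty": 0, "tz": 52, "ax": 0, "ay": 0, "az": 0, "claw": 87},
    {"tx": -4.5, "ty": 0, "tz": 61, "ax": 0, "ay": 0, "az": 0, "claw": 87},
    {"tx": -4.5, "ty": 0, "tz": 67, "ax": 0, "ay": 0, "az": 0, "claw": 87},
    {"tx": -4.5, "ty": 0, "tz": 70, "ax": 0, "ay": 0, "az": 0, "claw": 87},
    {"tx": -4.5, "ty": 0, "tz": 70.5, "ax": 0, "ay": 0, "az": 0, "claw": 87},
    {"tx": -4.5, "ty": 0, "tz": 70.5, "ax": 0, "ay": 0, "az": 0, "claw": 87}
  ]
}}

```text
time_s: 5.75
tcp_pos: [0.4781, 0.4102, 0.0227]
ee_rot: [[-0.962, -0.272, 0.001], [-0.272, 0.962, 0.001], [-0.002, 0.001, -1.0]]
wrist_force: [1.7, 0.2, -0.5]
gripper_width: 0.996
gripper_force: 0.0
```

Emit:
{"name": "servo_tool", "arguments": {
  "deltas": [
    {"tx": 0, "ty": 0, "tz": 0, "ax": 0, "ay": 0, "az": 0, "claw": 50},
    {"tx": 0, "ty": 0, "tz": 0, "ax": 0, "ay": 0, "az": 0, "claw": 50},
    {"tx": 0, "ty": 0, "tz": 0, "ax": 0, "ay": 0, "az": 0, "claw": 50},
    {"tx": 0, "ty": 0, "tz": 0, "ax": 0, "ay": 0, "az": 0, "claw": 50},
    {"tx": 0, "ty": 0, "tz": 0, "ax": 0, "ay": 0, "az": 0, "claw": 50},
    {"tx": 0, "ty": 0, "tz": 0, "ax": 0, "ay": 0, "az": 0, "claw": 50}
  ]
}}

```text
time_s: 6.25
tcp_pos: [0.4778, 0.4099, 0.0217]
ee_rot: [[-0.962, -0.271, 0.0], [-0.271, 0.962, 0.0], [-0.0, 0.0, -1.0]]
wrist_force: [-0.5, -0.4, 0.1]
gripper_width: 0.693
gripper_force: 30.0
```

Plate gripped (60.3 mm). The wrist camera sits on the tool's +x side and could meet the parked foot, so I'll check whether the flipped orientation (camera downhill) fits within joint 6's range.

```bash
cat > kin.py <<'E'
from fit import *
from scipy.spatial.transform import Rotation as Ro
C=np.array([[0,0,1],[-1,0,0],[0,-1,0]],float) # local<-tool
def wrist(R,q1,phi):
    M=Ro.from_euler('y',-phi,degrees=True).as_matrix()@Ro.from_euler('z',-q1,degrees=True).as_matrix()@R@C.T
    a,b,c=Ro.from_matrix(M).as_euler('XYX',degrees=True); return round(a),round(-b),round(-c,1)
def delta(pos,R,p0,R0):
    return (R0.T@(np.array(pos)-p0)*1000).round(1),Ro.from_matrix(R0.T@R).as_rotvec().round(3)
E
python3 - <<'E'
from kin import *
s=sense(); j=s['joints'];print(j,wrist(np.array(s['ee_rot']),j[0],j[1]-j[2]))
p=np.load('nest.npy');N=Rn(p[3])
for sg in (1,-1):
  R=np.column_stack([-sg*N[:,0],sg*N[:,1],-N[:,2]]); 
  for q1 in (-5,0,5,10):
    print(sg,q1,[wrist(R,q1,f) for f in (5,15,25,35)])
print('samples: lever, tool z rel')
for th in (0,.5,1,1.5,2):
  for off in (0,-30,-60):
    A=np.radians(-np.degrees(2-th)+off)
    Y=Ro.from_rotvec(N[:,1]*(2-th+np.radians(-off))).as_matrix()
    for sg in (1,-1):
      R=Y@np.column_stack([-sg*N[:,0],sg*N[:,1],-N[:,2]])
      print(th,off,sg,R[:,2].round(2),[wrist(R,q1,20) for q1 in (-30,-15,0)])
E
```

```text
[  55.3315   35.2061  -12.637    -0.0033  -42.131  -129.5827] (0, -42, np.float64(-129.6))
1 -5 [(-28, -87, np.float64(175.3)), (-29, -78, np.float64(170.5)), (-30, -69, np.float64(165.4)), (-33, -61, np.float64(159.7))]
1 0 [(-28, -89, np.float64(170.9)), (-28, -80, np.float64(166.2)), (-29, -72, np.float64(161.2)), (-32, -63, np.float64(155.7))]
1 5 [(-27, -91, np.float64(166.5)), (-28, -83, np.float64(161.9)), (-28, -74, np.float64(157.1)), (-30, -65, np.float64(151.8))]
1 10 [(-27, -94, np.float64(162.0)), (-27, -85, np.float64(157.5)), (-27, -76, np.float64(152.9)), (-29, -67, np.float64(147.9))]
-1 -5 [(-28, -87, np.float64(-4.7)), (-29, -78, np.float64(-9.5)), (-30, -69, np.float64(-14.6)), (-33, -61, np.float64(-20.3))]
-1 0 [(-28, -89, np.float64(-9.1)), (-28, -80, np.float64(-13.8)), (-29, -72, np.float64(-18.8)), (-32, -63, np.float64(-24.3))]
-1 5 [(-27, -91, np.float64(-13.5)), (-28, -83, np.float64(-18.1)), (-28, -74, np.float64(-22.9)), (-30, -65, np.float64(-28.2))]
-1 10 [(-27, -94, np.float64(-18.0)), (-27, -85, np.float64(-22.5)), (-27, -76, np.float64(-27.1)), (-2
[... 2945 characters left out ...]
0.06 -0.47 -0.88] [(-29, -62, np.float64(-169.9)), (-30, -69, np.float64(176.6)), (-29, -76, np.float64(163.8))]
2 0 -1 [-0.06 -0.47 -0.88] [(-29, -62, np.float64(10.1)), (-30, -69, np.float64(-3.4)), (-29, -76, np.float64(-16.2))]
2 -30 1 [ 0.    0.03 -1.  ] [(2, -71, np.float64(-157.0)), (2, -70, np.float64(-172.0)), (2, -70, np.float64(173.1))]
2 -30 -1 [ 0.    0.03 -1.  ] [(2, -71, np.float64(23.0)), (2, -70, np.float64(8.0)), (2, -70, np.float64(-6.9))]
2 -60 1 [ 0.07  0.53 -0.85] [(30, -84, np.float64(-150.9)), (33, -77, np.float64(-163.1)), (34, -69, np.float64(-175.4))]
2 -60 -1 [ 0.07  0.53 -0.85] [(30, -84, np.float64(29.1)), (33, -77, np.float64(16.9)), (34, -69, np.float64(4.6))]
```

Emit:
{"name": "servo_tool", "arguments": {
  "deltas": [
    {"tx": 0, "ty": 0, "tz": -10, "ax": 0, "ay": 0, "az": 0, "claw": 50},
    {"tx": 0, "ty": 0, "tz": -40, "ax": 0, "ay": 0, "az": 0, "claw": 50},
    {"tx": 0, "ty": 0, "tz": -80, "ax": 0, "ay": 0, "az": -0.12, "claw": 50},
    {"tx": 4, "ty": -20, "tz": -115, "ax": 0, "ay": 0, "az": -0.24, "claw": 50},
    {"tx": 8, "ty": -45, "tz": -145, "ax": 0, "ay": 0, "az": -0.36, "claw": 50},
    {"tx": 12, "ty": -70, "tz": -175, "ax": 0, "ay": 0, "az": -0.48, "claw": 50},
    {"tx": 16, "ty": -95, "tz": -200, "ax": 0, "ay": 0, "az": -0.6, "claw": 50},
    {"tx": 20, "ty": -120, "tz": -220, "ax": 0, "ay": 0, "az": -0.72, "claw": 50},
    {"tx": 25, "ty": -145, "tz": -240, "ax": 0, "ay": 0, "az": -0.84, "claw": 50},
    {"tx": 30, "ty": -170, "tz": -260, "ax": 0, "ay": 0, "az": -0.96, "claw": 50},
    {"tx": 34, "ty": -195, "tz": -275, "ax": 0, "ay": 0, "az": -1.08, "claw": 50},
    {"tx": 36, "ty": -208, "tz": -280, "ax": 0, "ay": 0, "az": -1.2, "claw": 50}
  ]
}}

```text
time_s: 7.25
tcp_pos: [0.4997, 0.1974, 0.305]
ee_rot: [[-0.091, -0.996, 0.004], [-0.996, 0.091, 0.002], [-0.002, -0.003, -1.0]]
wrist_force: [-0.6, 0.3, -2.5]
gripper_width: 0.687
gripper_force: 30.0
```

Emit:
{"name": "servo_tool", "arguments": {
  "deltas": [
    {"tx": 0, "ty": 0, "tz": 0, "ax": 0, "ay": 0, "az": -0.12, "claw": 50},
    {"tx": 0, "ty": 0, "tz": 0, "ax": 0, "ay": 0, "az": -0.24, "claw": 50},
    {"tx": 0, "ty": 0, "tz": 0, "ax": 0, "ay": 0, "az": -0.36, "claw": 50},
    {"tx": 0, "ty": 0, "tz": 0, "ax": 0, "ay": 0, "az": -0.48, "claw": 50},
    {"tx": 0, "ty": 0, "tz": 0, "ax": 0, "ay": 0, "az": -0.6, "claw": 50},
    {"tx": 0, "ty": 0, "tz": 0, "ax": 0, "ay": 0, "az": -0.72, "claw": 50},
    {"tx": 0, "ty": 0, "tz": 0, "ax": 0, "ay": 0, "az": -0.84, "claw": 50},
    {"tx": 0, "ty": 0, "tz": 0, "ax": 0, "ay": 0, "az": -0.96, "claw": 50},
    {"tx": 0, "ty": 0, "tz": 0, "ax": 0, "ay": 0, "az": -1.08, "claw": 50},
    {"tx": 0, "ty": 0, "tz": 0, "ax": 0, "ay": 0, "az": -1.2, "claw": 50},
    {"tx": 0, "ty": 0, "tz": 0, "ax": 0, "ay": 0, "az": -1.32, "claw": 50},
    {"tx": 0, "ty": 0, "tz": 0, "ax": 0, "ay": 0, "az": -1.32, "claw": 50}
  ]
}}

```text
time_s: 8.25
tcp_pos: [0.4989, 0.1994, 0.3015]
ee_rot: [[0.941, -0.338, -0.001], [-0.338, -0.941, -0.0], [-0.001, 0.001, -1.0]]
wrist_force: [0.1, -0.3, -1.9]
gripper_width: 0.688
gripper_force: 30.0
```

Run:
```python
from kin import *
s=sense();print(s['joints'],s['tcp_pos'],s['gripper_width'],s['wrist_force'])
p=np.load('nest.npy');N=Rn(p[3]);R=np.column_stack([-N[:,0],N[:,1],-N[:,2]])
for z in (.2,.1): print(z,world(p,(.0015,0,z)),delta(world(p,(.0015,0,z)),R,s['tcp_pos'],np.array(s['ee_rot'])))
```

```text
[ 39.0747  11.2794  -5.9901  -0.0315 -72.7895  31.1684] [0.4989 0.1994 0.3015] 0.6878695268203298 [ 0.1209 -0.3462 -1.9164]
0.2 [0.5783 0.0276 0.2461] (array([132.9, 134.8,  55.4]), array([-0.435, -0.35 , -1.742]))
0.1 [ 0.572  -0.0189  0.1578] (array([142.8, 180.6, 143.7]), array([-0.435, -0.35 , -1.742]))
```

Emit:
{"name": "servo_tool", "arguments": {
  "deltas": [
    {"tx": 20, "ty": 18, "tz": 3, "ax": -0.029, "ay": -0.023, "az": -0.116, "claw": 50},
    {"tx": 45, "ty": 40, "tz": 6, "ax": -0.058, "ay": -0.047, "az": -0.232, "claw": 50},
    {"tx": 70, "ty": 60, "tz": 9, "ax": -0.087, "ay": -0.07, "az": -0.348, "claw": 50},
    {"tx": 94, "ty": 82, "tz": 12, "ax": -0.116, "ay": -0.093, "az": -0.464, "claw": 50},
    {"tx": 94, "ty": 82, "tz": 12, "ax": -0.145, "ay": -0.117, "az": -0.58, "claw": 50},
    {"tx": 94, "ty": 82, "tz": 12, "ax": -0.174, "ay": -0.14, "az": -0.697, "claw": 50},
    {"tx": 94, "ty": 82, "tz": 12, "ax": -0.203, "ay": -0.163, "az": -0.813, "claw": 50},
    {"tx": 94, "ty": 82, "tz": 12, "ax": -0.232, "ay": -0.187, "az": -0.93, "claw": 50},
    {"tx": 94, "ty": 82, "tz": 12, "ax": -0.261, "ay": -0.21, "az": -1.045, "claw": 50},
    {"tx": 94, "ty": 82, "tz": 12, "ax": -0.29, "ay": -0.233, "az": -1.16, "claw": 50},
    {"tx": 94, "ty": 82, "tz": 12, "ax": -0.319, "ay": -0.257, "az": -1.277, "claw": 50},
    {"tx": 94, "ty": 82, "tz": 12, "ax": -0.348, "ay": -0.28, "az": -1.394, "claw": 50}
  ]
}}

```text
time_s: 9.25
tcp_pos: [0.56, 0.0908, 0.2894]
ee_rot: [[0.454, 0.882, -0.124], [0.799, -0.465, -0.381], [-0.394, 0.073, -0.916]]
wrist_force: [0.5, -0.1, -2.5]
gripper_width: 0.683
gripper_force: 30.0
```

```bash
cat > go.py <<'E'
from kin import *
import sys
s=sense();print(s['joints'],s['tcp_pos'],s['gripper_width'],s['wrist_force'])
p=np.load('nest.npy');N=Rn(p[3]);R=np.column_stack([-N[:,0],N[:,1],-N[:,2]])
q=(np.array(s['tcp_pos'])-p[:3])@N; print('tcp in nest',q)
for a in sys.argv[1:]:
    z=[float(v) for v in a.split(',')]; print(z,delta(world(p,z),R,s['tcp_pos'],np.array(s['ee_rot'])))
E
python3 go.py .0015,0,.2 .0015,0,.1
```

```text
[ 32.8184  21.491   -2.3094  14.6797 -85.0897 114.828 ] [0.56   0.0908 0.2894] 0.6834566662884387 [ 0.4548 -0.1222 -2.5438]
tcp in nest [-0.0313 -0.0265  0.2665]
[0.0015, 0.0, 0.2] (array([-25.2,  42.3,  61.4]), array([-0.086, -0.069, -0.348]))
[0.0015, 0.0, 0.1] (array([-30.5,  51.9, 160.8]), array([-0.086, -0.069, -0.348]))
```

Emit:
{"name": "servo_tool", "arguments": {
  "deltas": [
    {"tx": -6, "ty": 10, "tz": 15, "ax": -0.029, "ay": -0.023, "az": -0.116, "claw": 50},
    {"tx": -12, "ty": 21, "tz": 30, "ax": -0.058, "ay": -0.046, "az": -0.232, "claw": 50},
    {"tx": -19, "ty": 32, "tz": 45, "ax": -0.086, "ay": -0.069, "az": -0.348, "claw": 50},
    {"tx": -25, "ty": 42, "tz": 61, "ax": -0.086, "ay": -0.069, "az": -0.348, "claw": 50},
    {"tx": -26, "ty": 44, "tz": 85, "ax": -0.086, "ay": -0.069, "az": -0.348, "claw": 50},
    {"tx": -28, "ty": 47, "tz": 110, "ax": -0.086, "ay": -0.069, "az": -0.348, "claw": 50},
    {"tx": -29, "ty": 50, "tz": 135, "ax": -0.086, "ay": -0.069, "az": -0.348, "claw": 50},
    {"tx": -30.2, "ty": 51.5, "tz": 155, "ax": -0.086, "ay": -0.069, "az": -0.348, "claw": 50},
    {"tx": -30.2, "ty": 51.5, "tz": 155, "ax": -0.086, "ay": -0.069, "az": -0.348, "claw": 50},
    {"tx": -30.2, "ty": 51.5, "tz": 155, "ax": -0.086, "ay": -0.069, "az": -0.348, "claw": 50}
  ]
}}

```text
time_s: 10.08
tcp_pos: [0.5721, -0.0168, 0.1629]
ee_rot: [[0.122, 0.99, -0.065], [0.875, -0.138, -0.465], [-0.469, 0.0, -0.883]]
wrist_force: [0.2, 0.8, -1.1]
gripper_width: 0.69
gripper_force: 30.0
```

```bash
python3 go.py .0015,0,.1
python3 - <<'E'
from kin import *
a=[]
for c,(u0,v0,u1,v1) in dict(scene=(330,220,480,390),side=(140,190,280,330)).items():
    im=capture(c); a.append(cv2.resize(im[v0:v1,u0:u1],(400,int(400*(v1-v0)/(u1-u0))),interpolation=2))
h=max(x.shape[0] for x in a); a=[cv2.copyMakeBorder(x,0,h-x.shape[0],0,0,0) for x in a]
cv2.imwrite('pics/pre.png',np.hstack(a))
E
```

```text
[ 24.9607  25.2596 -20.7834  26.3352 -62.6805 130.9897] [ 0.5721 -0.0168  0.1629] 0.6901029899768979 [ 0.187   0.8167 -1.0615]
tcp in nest [ 0.002  -0.0002  0.1056]
[0.0015, 0.0, 0.1] (array([0.5, 0.2, 5.6]), array([-0.002, -0.   , -0.004]))
```

View pics/pre.png

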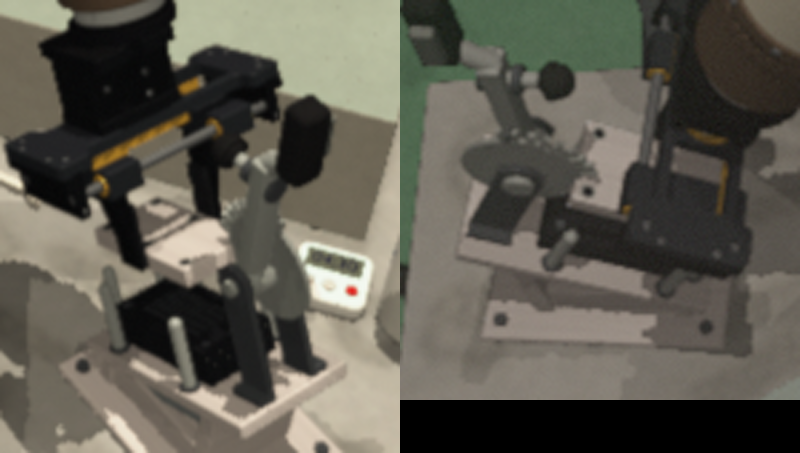

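Emit:
{"name": "servo_tool", "arguments": {
  "deltas": [
    {"tx": -0.5, "ty": 0, "tz": 6, "ax": 0, "ay": 0, "az": 0, "claw": 50},
    {"tx": -0.5, "ty": 0, "tz": 12, "ax": 0, "ay": 0, "az": 0, "claw": 50},
    {"tx": -0.5, "ty": 0, "tz": 18, "ax": 0, "ay": 0, "az": 0, "claw": 50},
    {"tx": -0.5, "ty": 0, "tz": 23, "ax": 0, "ay": 0, "az": 0, "claw": 50},
    {"tx": -0.5, "ty": 0, "tz": 28, "ax": 0, "ay": 0, "az": 0, "claw": 50},
    {"tx": -0.5, "ty": 0, "tz": 32, "ax": 0, "ay": 0, "az": 0, "claw": 50},
    {"tx": -0.5, "ty": 0, "tz": 34, "ax": 0, "ay": 0, "az": 0, "claw": 50},
    {"tx": -0.5, "ty": 0, "tz": 34, "ax": 0, "ay": 0, "az": 0, "claw": 50}
  ]
}}

```text
time_s: 10.85
tcp_pos: [0.5699, -0.0329, 0.1327]
ee_rot: [[0.12, 0.991, -0.064], [0.875, -0.136, -0.464], [-0.469, -0.0, -0.883]]
wrist_force: [-0.1, 0.3, -1.9]
gripper_width: 0.684
gripper_force: 30.0
```

```bash
python3 go.py .0025,0,.065
```

```text
[ 23.368   26.7326 -23.8937  28.1786 -58.0876 129.7782] [ 0.5699 -0.0329  0.1327] 0.6841767915827711 [-0.1306  0.304  -1.8501]
tcp in nest [ 0.0022 -0.0003  0.0713]
[0.0025, 0.0, 0.065] (array([-0.3,  0.3,  6.3]), array([-0.002, -0.001, -0.002]))
```

Emit:
{"name": "servo_tool", "arguments": {
  "deltas": [
    {"tx": 0, "ty": 0, "tz": 1, "ax": 0, "ay": 0, "az": 0, "claw": 50},
    {"tx": 0, "ty": 0, "tz": 2, "ax": 0, "ay": 0, "az": 0, "claw": 50},
    {"tx": 0, "ty": 0, "tz": 3, "ax": 0, "ay": 0, "az": 0, "claw": 50},
    {"tx": 0, "ty": 0, "tz": 4, "ax": 0, "ay": 0, "az": 0, "claw": 50},
    {"tx": 0, "ty": 0, "tz": 5, "ax": 0, "ay": 0, "az": 0, "claw": 50}
  ]
}}

```text
time_s: 11.27
tcp_pos: [0.57, -0.0349, 0.129]
ee_rot: [[0.12, 0.991, -0.063], [0.875, -0.135, -0.464], [-0.468, 0.001, -0.884]]
wrist_force: [0.5, -0.6, -1.3]
gripper_width: 0.68
gripper_force: 30.0
```

Emit:
{"name": "servo_tool", "arguments": {
  "deltas": [
    {"tx": 0, "ty": 0, "tz": 1, "ax": 0, "ay": 0, "az": 0, "claw": 50},
    {"tx": 0, "ty": 0, "tz": 2, "ax": 0, "ay": 0, "az": 0, "claw": 50},
    {"tx": 0, "ty": 0, "tz": 3, "ax": 0, "ay": 0, "az": 0, "claw": 50}
  ]
}}

```text
time_s: 11.52
tcp_pos: [0.5697, -0.0363, 0.1262]
ee_rot: [[0.12, 0.991, -0.063], [0.875, -0.136, -0.464], [-0.468, 0.0, -0.884]]
wrist_force: [-1.3, 0.1, -1.2]
gripper_width: 0.688
gripper_force: 30.0
```

Emit:
{"name": "servo_tool", "arguments": {
  "deltas": [
    {"tx": 0, "ty": 0, "tz": 1, "ax": 0, "ay": 0, "az": 0, "claw": 50},
    {"tx": 0, "ty": 0, "tz": 2, "ax": 0, "ay": 0, "az": 0, "claw": 50},
    {"tx": 0, "ty": 0, "tz": 3, "ax": 0, "ay": 0, "az": 0, "claw": 50},
    {"tx": 0, "ty": 0, "tz": 3, "ax": 0, "ay": 0, "az": 0, "claw": 50}
  ]
}}

```text
time_s: 11.85
tcp_pos: [0.5694, -0.0378, 0.1234]
ee_rot: [[0.12, 0.991, -0.063], [0.875, -0.136, -0.464], [-0.468, 0.0, -0.884]]
wrist_force: [0.5, -1.6, -1.5]
gripper_width: 0.685
gripper_force: 30.0
```

Emit:
{"name": "servo_tool", "arguments": {
  "deltas": [
    {"tx": 0, "ty": 0, "tz": 1, "ax": 0, "ay": 0, "az": 0, "claw": 50},
    {"tx": 0, "ty": 0, "tz": 2, "ax": 0, "ay": 0, "az": 0, "claw": 50},
    {"tx": 0, "ty": 0, "tz": 3, "ax": 0, "ay": 0, "az": 0, "claw": 50},
    {"tx": 0, "ty": 0, "tz": 3, "ax": 0, "ay": 0, "az": 0, "claw": 50}
  ]
}}

```text
time_s: 12.18
tcp_pos: [0.5693, -0.0392, 0.1208]
ee_rot: [[0.12, 0.991, -0.063], [0.875, -0.136, -0.464], [-0.468, 0.0, -0.884]]
wrist_force: [0.8, -0.6, -1.3]
gripper_width: 0.684
gripper_force: 30.0
```

Emit:
{"name": "servo_tool", "arguments": {
  "deltas": [
    {"tx": 0, "ty": 0, "tz": 1, "ax": 0, "ay": 0, "az": 0, "claw": 50},
    {"tx": 0, "ty": 0, "tz": 2, "ax": 0, "ay": 0, "az": 0, "claw": 50},
    {"tx": 0, "ty": 0, "tz": 3, "ax": 0, "ay": 0, "az": 0, "claw": 50},
    {"tx": 0, "ty": 0, "tz": 3, "ax": 0, "ay": 0, "az": 0, "claw": 50}
  ]
}}

```text
time_s: 12.52
tcp_pos: [0.5691, -0.0405, 0.1181]
ee_rot: [[0.12, 0.991, -0.063], [0.875, -0.136, -0.464], [-0.468, 0.0, -0.884]]
wrist_force: [0.0, -0.9, -0.6]
gripper_width: 0.687
gripper_force: 30.0
```

Emit:
{"name": "servo_tool", "arguments": {
  "deltas": [
    {"tx": 0, "ty": 0, "tz": 1, "ax": 0, "ay": 0, "az": 0, "claw": 50},
    {"tx": 0, "ty": 0, "tz": 2, "ax": 0, "ay": 0, "az": 0, "claw": 50},
    {"tx": 0, "ty": 0, "tz": 3, "ax": 0, "ay": 0, "az": 0, "claw": 50},
    {"tx": 0, "ty": 0, "tz": 3, "ax": 0, "ay": 0, "az": 0, "claw": 50}
  ]
}}

```text
time_s: 12.85
tcp_pos: [0.5691, -0.0409, 0.1175]
ee_rot: [[0.12, 0.991, -0.061], [0.875, -0.135, -0.465], [-0.469, 0.002, -0.883]]
wrist_force: [-6.0, 5.4, 8.5]
gripper_width: 0.685
gripper_force: 30.0
```

```bash
python3 go.py .0025,0,.053
python3 - <<'E'
from kin import *
s=sense(); p=np.load('nest.npy');N=Rn(p[3]);print(N.T@s['wrist_force'],N.T@s['moment'])
a=[]
for c,(u0,v0,u1,v1) in dict(scene=(350,250,450,390),side=(150,220,270,330)).items():
    im=capture(c); a.append(cv2.resize(im[v0:v1,u0:u1],(400,int(400*(v1-v0)/(u1-u0))),interpolation=2))
h=max(x.shape[0] for x in a); a=[cv2.copyMakeBorder(x,0,h-x.shape[0],0,0,0) for x in a]
cv2.imwrite('pics/c.png',np.hstack(a))
s=sense();print(N.T@s['wrist_force'],N.T@s['moment'])
E
```

```text
[ 22.5391  27.5332 -25.507   29.4415 -55.6187 128.8461] [ 0.5691 -0.0409  0.1175] 0.6845489271076246 [-5.9681  5.4338  8.5034]
tcp in nest [0.0022 0.0001 0.054 ]
[0.0025, 0.0, 0.053] (array([-0.4, -0.1,  1. ]), array([ 0.001, -0.001, -0.002]))
[-0.0587 -6.6405  9.662 ] [-1.8082  0.8448  0.0471]
[-0.1619 -6.7247 10.6605] [-1.812   0.9619  0.0665]
```

View pics/c.png

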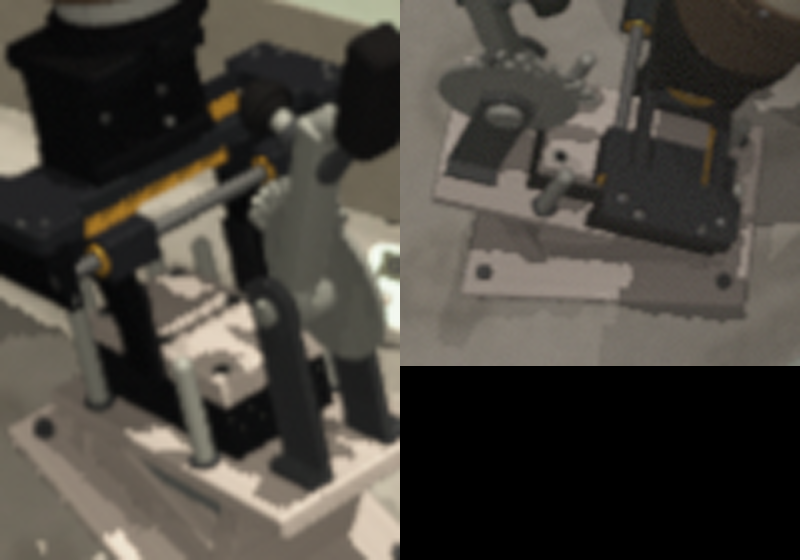

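The plate is down on the pile between the pins, with contact at about 10 N. I'll ease the force off and open.

Emit:
{"name": "servo_tool", "arguments": {
  "deltas": [
    {"tx": 0, "ty": 0, "tz": -0.7, "ax": 0, "ay": 0, "az": 0, "claw": 50},
    {"tx": 0, "ty": 0, "tz": -1.5, "ax": 0, "ay": 0, "az": 0, "claw": 50},
    {"tx": 0, "ty": 0, "tz": -1.5, "ax": 0, "ay": 0, "az": 0, "claw": 50}
  ]
}}

```text
time_s: 13.2
tcp_pos: [0.5691, -0.0409, 0.1176]
ee_rot: [[0.12, 0.991, -0.062], [0.875, -0.135, -0.464], [-0.468, 0.001, -0.884]]
wrist_force: [-3.6, 2.9, 4.5]
gripper_width: 0.682
gripper_force: 30.0
```

Emit:
{"name": "servo_tool", "arguments": {
  "deltas": [
    {"tx": 0, "ty": 0, "tz": -0.5, "ax": 0, "ay": 0, "az": 0, "claw": 62},
    {"tx": 0, "ty": 0, "tz": -0.5, "ax": 0, "ay": 0, "az": 0, "claw": 66},
    {"tx": 0, "ty": 0, "tz": -0.5, "ax": 0, "ay": 0, "az": 0, "claw": 72},
    {"tx": 0, "ty": 0, "tz": -0.5, "ax": 0, "ay": 0, "az": 0, "claw": 82},
    {"tx": 0, "ty": 0, "tz": -0.5, "ax": 0, "ay": 0, "az": 0, "claw": 82},
    {"tx": 0, "ty": 0, "tz": -0.5, "ax": 0, "ay": 0, "az": 0, "claw": 82}
  ]
}}

```text
time_s: 13.7
tcp_pos: [0.5691, -0.041, 0.1172]
ee_rot: [[0.12, 0.991, -0.063], [0.875, -0.136, -0.464], [-0.468, 0.0, -0.884]]
wrist_force: [-1.0, -0.1, 0.5]
gripper_width: 0.915
gripper_force: 0.0
```

Emit:
{"name": "servo_tool", "arguments": {
  "deltas": [
    {"tx": 0, "ty": 0, "tz": -6, "ax": 0, "ay": 0, "az": 0, "claw": 82},
    {"tx": 0, "ty": 0, "tz": -16, "ax": 0, "ay": 0, "az": 0, "claw": 82},
    {"tx": 0, "ty": 0, "tz": -36, "ax": 0, "ay": 0, "az": 0, "claw": 82},
    {"tx": 0, "ty": 0, "tz": -70, "ax": 0, "ay": 0, "az": 0, "claw": 82},
    {"tx": 0, "ty": 0, "tz": -105, "ax": 0, "ay": 0, "az": 0, "claw": 82},
    {"tx": 0, "ty": 0, "tz": -140, "ax": 0, "ay": 0, "az": 0, "claw": 82},
    {"tx": 0, "ty": 0, "tz": -175, "ax": 0, "ay": 0, "az": 0, "claw": 82},
    {"tx": 0, "ty": 0, "tz": -210, "ax": 0, "ay": 0, "az": 0, "claw": 82},
    {"tx": 0, "ty": 0, "tz": -225, "ax": 0, "ay": 0, "az": 0, "claw": 82},
    {"tx": 0, "ty": 0, "tz": -230, "ax": 0, "ay": 0, "az": 0, "claw": 82}
  ]
}}

```text
time_s: 14.53
tcp_pos: [0.5847, 0.068, 0.3248]
ee_rot: [[0.121, 0.991, -0.056], [0.877, -0.133, -0.461], [-0.464, 0.007, -0.886]]
wrist_force: [0.3, 0.9, 0.3]
gripper_width: 0.939
gripper_force: 0.0
```

```bash
python3 go.py
python3 - <<'E'
from kin import *
p=np.load('nest.npy');N=Rn(p[3])
for c in ('wrist','side','scene'):
    im=capture(c); cv2.imwrite(f'pics/post_{c}.png',im)
    if c!='wrist':
        for l in ['end_plate','lever_grip','press_foot']:
            r=recognise(l,c); print(c,l,[(round(x['confidence'],2),w(c,x['xyz']),(w(c,x['xyz'])-p[:3])@N*1000) for x in r[:1]])
E
python3 - <<'E'
import cv2,numpy as np
a=cv2.imread('pics/post_wrist.png')[0:480,0:640]
b=cv2.imread('pics/post_side.png')[160:310,140:280]
b=cv2.resize(b,None,fx=2.8,fy=2.8,interpolation=2)
a=cv2.resize(a,(400,300)); h=max(a.shape[0],b.shape[0])
cv2.imwrite('pics/post.png',np.hstack([cv2.copyMakeBorder(x,0,h-x.shape[0],0,0,0) for x in (a,b)]))
E
```

```text
[ 32.0718  21.1421  -1.3348  21.2103 -86.0537 135.2139] [0.5847 0.068  0.3248] 0.9394178868834092 [0.2575 0.8852 0.3052]
tcp in nest [0.0023 0.001  0.2887]
side end_plate [(0.96, array([ 0.5751, -0.0388,  0.1045]), array([-6.4886,  5.686 , 43.9222]))]
side lever_grip []
side press_foot [(0.93, array([ 0.566 , -0.1017,  0.2982]), array([140.5448,   5.096 , 185.0806]))]
scene end_plate [(0.88, array([ 0.5553, -0.0453,  0.1111]), array([  4.6711, -13.0069,  45.4418]))]
scene lever_grip [(0.87, array([ 0.5501, -0.1028,  0.2893]), array([139.1966, -10.5191, 175.6837]))]
scene press_foot [(0.97, array([ 0.5561, -0.1036,  0.2851]), array([137.2437,  -4.4076, 171.9911]))]
```

View pics/post.png

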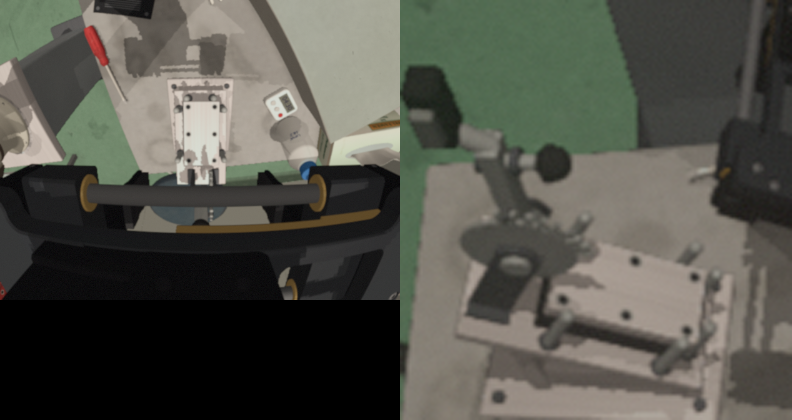

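The plate lies flat and square between the pins. Next is the lever: I'll compute waypoints to approach the grip from the right.

```bash
cat > lev.py <<'E'
from kin import *
import sys
p=np.load('nest.npy').copy(); p[2]+=.003; N=Rn(p[3])
H=world(p,(.088,0,.085))
def LR(th): # lever frame: cols x(-arm), y, z
    return Ro.from_rotvec(N[:,1]*(2-th)).as_matrix()@N
def grip(th,back=.004,off=20,dy=.0005):
    L=LR(th); g=H+L@np.array([-.142,dy,.024])
    B=Ro.from_rotvec(-N[:,1]*np.radians(off)).as_matrix()@L
    R=np.column_stack([B[:,0],-B[:,1],-B[:,2]])
    return g-R[:,2]*back,R
def down(a):
    a=np.radians(a); y=np.array([np.cos(a),np.sin(a),0]); z=np.array([0,0,-1.]); return np.column_stack([np.cross(y,z),y,z])
E
python3 - <<'E'
from lev import *
s=sense(); P=np.array(s['tcp_pos']);R=np.array(s['ee_rot'])
g0,G0=grip(0); print('grip',g0,G0[:,2])
pre=g0-G0[:,2]*.11
W=[((.44,.06,.42),down(270)),((.40,-.15,.44),down(180)),((.46,-.27,.42),None),(pre,G0)]
W[2]=(W[2][0],Ro.from_matrix(down(180)).as_matrix()@Ro.from_rotvec(.6*Ro.from_matrix(down(180).T@G0).as_rotvec()).as_matrix())
for x,Q in W:
    print(x,delta(x,Q,P,R),wrist(Q,-15,20)); P,R=np.array(x),Q
E
```

```text
grip [ 0.5588 -0.1207  0.3329] [ 0.1226  0.9095 -0.3973]
(0.44, 0.06, 0.42) (array([ -68.8, -141.3,  -76.8]), array([0.349, 0.402, 1.404])) (0, -70, np.float64(105.0))
(0.4, -0.15, 0.44) (array([-40., 210., -20.]), array([0.   , 0.   , 1.571])) (0, -70, np.float64(15.0))
(0.46, -0.27, 0.42) (array([120., -60.,  20.]), array([ 0.047, -0.696,  0.071])) (40, -80, np.float64(21.4))
[ 0.5453 -0.2207  0.3766] (array([-14.1, -80.2,  70.4]), array([ 0.031, -0.464,  0.047])) (66, -89, np.float64(21.2))
```

Emit:
{"name": "servo_tool", "arguments": {
  "deltas": [
    {"tx": -10, "ty": -20, "tz": -30, "ax": 0.029, "ay": 0.033, "az": 0.117, "claw": 82},
    {"tx": -20, "ty": -45, "tz": -50, "ax": 0.058, "ay": 0.067, "az": 0.234, "claw": 82},
    {"tx": -30, "ty": -70, "tz": -65, "ax": 0.087, "ay": 0.1, "az": 0.351, "claw": 82},
    {"tx": -45, "ty": -95, "tz": -77, "ax": 0.116, "ay": 0.134, "az": 0.468, "claw": 82},
    {"tx": -57, "ty": -120, "tz": -77, "ax": 0.145, "ay": 0.167, "az": 0.585, "claw": 82},
    {"tx": -69, "ty": -141, "tz": -77, "ax": 0.174, "ay": 0.201, "az": 0.702, "claw": 82},
    {"tx": -69, "ty": -141, "tz": -77, "ax": 0.204, "ay": 0.234, "az": 0.819, "claw": 82},
    {"tx": -69, "ty": -141, "tz": -77, "ax": 0.233, "ay": 0.268, "az": 0.936, "claw": 82},
    {"tx": -69, "ty": -141, "tz": -77, "ax": 0.262, "ay": 0.301, "az": 1.053, "claw": 82},
    {"tx": -69, "ty": -141, "tz": -77, "ax": 0.291, "ay": 0.335, "az": 1.17, "claw": 82},
    {"tx": -69, "ty": -141, "tz": -77, "ax": 0.32, "ay": 0.368, "az": 1.287, "claw": 82},
    {"tx": -69, "ty": -141, "tz": -77, "ax": 0.349, "ay": 0.402, "az": 1.404, "claw": 82}
  ]
}}

```text
time_s: 15.98
tcp_pos: [0.4404, 0.0599, 0.4207]
ee_rot: [[1.0, -0.005, 0.002], [-0.005, -1.0, 0.002], [0.002, -0.002, -1.0]]
wrist_force: [0.6, 0.3, -0.2]
gripper_width: 0.943
gripper_force: 0.0
```

Emit:
{"name": "servo_tool", "arguments": {
  "deltas": [
    {"tx": 0, "ty": 10, "tz": -2, "ax": 0, "ay": 0, "az": 0.12, "claw": 82},
    {"tx": -5, "ty": 30, "tz": -5, "ax": 0, "ay": 0, "az": 0.24, "claw": 82},
    {"tx": -10, "ty": 55, "tz": -10, "ax": 0, "ay": 0, "az": 0.36, "claw": 82},
    {"tx": -15, "ty": 80, "tz": -15, "ax": 0, "ay": 0, "az": 0.48, "claw": 82},
    {"tx": -20, "ty": 100, "tz": -20, "ax": 0, "ay": 0, "az": 0.6, "claw": 82},
    {"tx": -25, "ty": 120, "tz": -20, "ax": 0, "ay": 0, "az": 0.72, "claw": 82},
    {"tx": -30, "ty": 140, "tz": -20, "ax": 0, "ay": 0, "az": 0.84, "claw": 82},
    {"tx": -35, "ty": 160, "tz": -20, "ax": 0, "ay": 0, "az": 0.96, "claw": 82},
    {"tx": -38, "ty": 180, "tz": -20, "ax": 0, "ay": 0, "az": 1.08, "claw": 82},
    {"tx": -40, "ty": 200, "tz": -20, "ax": 0, "ay": 0, "az": 1.2, "claw": 82},
    {"tx": -40, "ty": 210, "tz": -20, "ax": 0, "ay": 0, "az": 1.32, "claw": 82},
    {"tx": -40, "ty": 210, "tz": -20, "ax": 0, "ay": 0, "az": 1.44, "claw": 82}
  ]
}}

```text
time_s: 16.98
tcp_pos: [0.4002, -0.1515, 0.4403]
ee_rot: [[0.123, -0.992, 0.0], [-0.992, -0.123, 0.0], [-0.0, -0.0, -1.0]]
wrist_force: [-0.6, -0.1, -1.2]
gripper_width: 0.939
gripper_force: 0.0
```

Run:
```python
from lev import *
s=sense(); P=np.array(s['tcp_pos']);R=np.array(s['ee_rot']);print(P,s['joints'])
g0,G0=grip(0); pre=g0-G0[:,2]*.11
Q=R@Ro.from_rotvec(.6*Ro.from_matrix(R.T@G0).as_rotvec()).as_matrix()
print(delta((.46,-.28,.42),Q,P,R),delta(pre,G0,P,R))
a=[]
for c,(u0,v0,u1,v1) in dict(scene=(410,235,470,315),side=(130,170,210,270)).items():
    im=capture(c); cv2.imwrite(f'pics/L_{c}.png',im)
    if c=='side': print([(round(x['confidence'],2),w(c,x['xyz'])) for x in recognise('release',c)[:2]])
    for l in('lever','lever_grip'):
      t=trace(l,c)
      if t: m=t[0]['mask'];ys,xs=np.nonzero(m);print(c,l,t[0]['confidence'],xs.min(),xs.max(),ys.min(),ys.max())
    a.append(cv2.resize(im[v0:v1,u0:u1],(390,int(390*(v1-v0)/(u1-u0))),interpolation=2))
h=max(x.shape[0] for x in a); a=[cv2.copyMakeBorder(x,0,h-x.shape[0],0,0,0) for x in a]
cv2.imwrite('pics/L.png',np.hstack(a))
# predicted grip corners
L=LR(0)
for c in('scene','side'):
  print(c,[ (k,proj(c,H+L@np.array(k)).round(1).tolist()) for k in [(-.171,-.012,.035),(-.171,.012,.035),(-.171,-.012,.013),(-.113,-.012,.035),(-.113,.012,.035),(-.171,.012,.013),(-.142,.019,.024)]])
```

```text
[ 0.4002 -0.1515  0.4403] [  1.1756  -2.5156  -2.0898  -0.0187 -90.4153   5.8999]
(array([134.9, -43.5,  20.2]), array([ 0.09 , -0.693,  0.137])) (array([  86.5, -135.4,   63.7]), array([ 0.149, -1.155,  0.228]))
scene lever 0.96 411 455 255 330
scene lever_grip 0.86 412 455 256 330
[(0.58, array([ 0.5864, -0.0925,  0.1019])), (0.5, array([ 0.5788, -0.1175,  0.3396]))]
side lever_grip 0.97 140 201 183 236
scene [((-0.171, -0.012, 0.035), [445.3, 266.6]), ((-0.171, 0.012, 0.035), [456.8, 260.6]), ((-0.171, -0.012, 0.013), [435.7, 258.8]), ((-0.113, -0.012, 0.035), [441.0, 293.1]), ((-0.113, 0.012, 0.035), [452.1, 287.1]), ((-0.171, 0.012, 0.013), [447.0, 253.0]), ((-0.142, 0.019, 0.024), [452.8, 268.5])]
side [((-0.171, -0.012, 0.035), [140.8, 181.8]), ((-0.171, 0.012, 0.035), [137.2, 194.3]), ((-0.171, -0.012, 0.013), [154.9, 182.8]), ((-0.113, -0.012, 0.035), [150.1, 202.2]), ((-0.113, 0.012, 0.035), [146.9, 214.2]), ((-0.171, 0.012, 0.013), [151.5, 195.3]), ((-0.142, 0.019, 0.024), [148.2, 208.7])]
```

View pics/L.png

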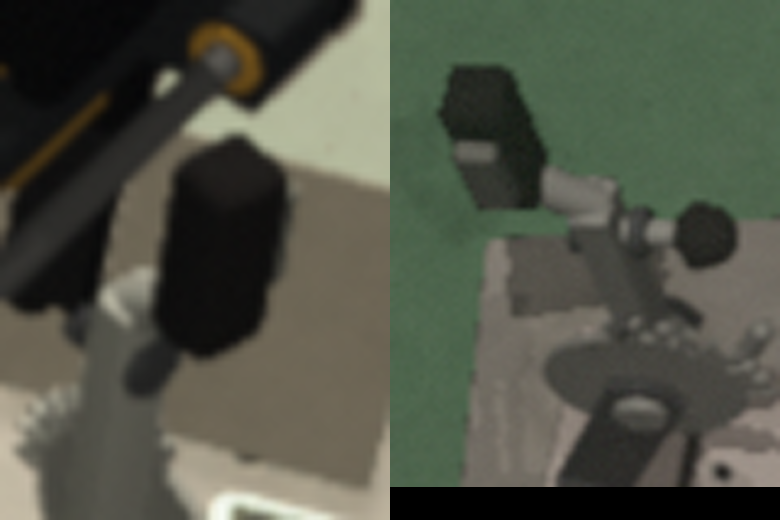

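Predicted grip corners match both views within about 2 px. Moving to the pre-grasp pose.

Emit:
{"name": "servo_tool", "arguments": {
  "deltas": [
    {"tx": 25, "ty": -7, "tz": 3, "ax": 0.015, "ay": -0.115, "az": 0.023, "claw": 82},
    {"tx": 50, "ty": -15, "tz": 7, "ax": 0.03, "ay": -0.23, "az": 0.046, "claw": 82},
    {"tx": 75, "ty": -22, "tz": 10, "ax": 0.045, "ay": -0.345, "az": 0.068, "claw": 82},
    {"tx": 100, "ty": -30, "tz": 14, "ax": 0.06, "ay": -0.46, "az": 0.091, "claw": 82},
    {"tx": 120, "ty": -38, "tz": 18, "ax": 0.075, "ay": -0.575, "az": 0.114, "claw": 82},
    {"tx": 135, "ty": -43, "tz": 20, "ax": 0.09, "ay": -0.69, "az": 0.137, "claw": 82},
    {"tx": 125, "ty": -66, "tz": 30, "ax": 0.105, "ay": -0.806, "az": 0.16, "claw": 82},
    {"tx": 112, "ty": -90, "tz": 42, "ax": 0.12, "ay": -0.922, "az": 0.182, "claw": 82},
    {"tx": 100, "ty": -115, "tz": 54, "ax": 0.135, "ay": -1.04, "az": 0.205, "claw": 82},
    {"tx": 86.5, "ty": -135.5, "tz": 63.5, "ax": 0.149, "ay": -1.155, "az": 0.228, "claw": 82},
    {"tx": 86.5, "ty": -135.5, "tz": 63.5, "ax": 0.149, "ay": -1.155, "az": 0.228, "claw": 82},
    {"tx": 86.5, "ty": -135.5, "tz": 63.5, "ax": 0.149, "ay": -1.155, "az": 0.228, "claw": 82}
  ]
}}

```text
time_s: 18.33
tcp_pos: [0.5467, -0.2179, 0.3745]
ee_rot: [[-0.052, -0.992, 0.112], [-0.393, 0.123, 0.911], [-0.918, 0.004, -0.396]]
wrist_force: [0.1, -0.7, 1.1]
gripper_width: 0.943
gripper_force: 0.0
```

Run:
```python
from lev import *
import time
s=sense(); P=np.array(s['tcp_pos']);R=np.array(s['ee_rot']);print(P,s['joints'],s['wrist_force'])
g0,G0=grip(0); print(delta(g0,G0,P,R))
im=capture('wrist'); cv2.imwrite('pics/wl.png',im)
L=LR(0)
print([(k,proj_w(H+L@np.array(k)).round().tolist()) for k in [(-.171,-.012,.035),(-.171,.012,.035),(-.113,-.012,.035),(-.113,.012,.035),(-.142,.019,.024)]])
```

```text
[ 0.5467 -0.2179  0.3745] [ -36.9793   30.2698   27.7481  -62.3937 -116.1853   15.1555] [ 0.1197 -0.6558  1.1133]
(array([ -0.6,  -0.2, 106.4]), array([0.011, 0.001, 0.001]))
[((-0.171, -0.012, 0.035), [344.0, 286.0]), ((-0.171, 0.012, 0.035), [308.0, 286.0]), ((-0.113, -0.012, 0.035), [343.0, 201.0]), ((-0.113, 0.012, 0.035), [308.0, 201.0]), ((-0.142, 0.019, 0.024), [299.0, 244.0])]
```

View pics/wl.png

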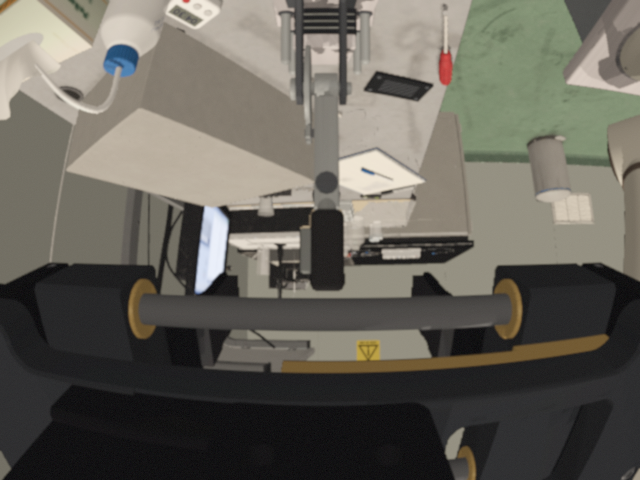

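The grip appears at u 311–344, v 210–290, with the button on its left at u 300–311. It's centred between the open fingers, so I'll advance and pinch.

Emit:
{"name": "servo_tool", "arguments": {
  "deltas": [
    {"tx": -1, "ty": 0.5, "tz": 25, "ax": 0.005, "ay": 0, "az": 0, "claw": 82},
    {"tx": -2, "ty": 0.5, "tz": 50, "ax": 0.005, "ay": 0, "az": 0, "claw": 82},
    {"tx": -2.5, "ty": 0.5, "tz": 72, "ax": 0.005, "ay": 0, "az": 0, "claw": 82},
    {"tx": -2.5, "ty": 0.5, "tz": 88, "ax": 0.005, "ay": 0, "az": 0, "claw": 82},
    {"tx": -2.5, "ty": 0.5, "tz": 98, "ax": 0.005, "ay": 0, "az": 0, "claw": 82},
    {"tx": -2.5, "ty": 0.5, "tz": 104, "ax": 0.005, "ay": 0, "az": 0, "claw": 82},
    {"tx": -2.5, "ty": 0.5, "tz": 106, "ax": 0.005, "ay": 0, "az": 0, "claw": 82},
    {"tx": -2.5, "ty": 0.5, "tz": 106, "ax": 0.005, "ay": 0, "az": 0, "claw": 60},
    {"tx": -2.5, "ty": 0.5, "tz": 106, "ax": 0.005, "ay": 0, "az": 0, "claw": 40},
    {"tx": -2.5, "ty": 0.5, "tz": 106, "ax": 0.005, "ay": 0, "az": 0, "claw": 40}
  ]
}}

```text
time_s: 19.22
tcp_pos: [0.5585, -0.1209, 0.3378]
ee_rot: [[-0.048, -0.992, 0.12], [-0.395, 0.13, 0.91], [-0.917, -0.004, -0.398]]
wrist_force: [-0.1, -0.3, 0.2]
gripper_width: 0.796
gripper_force: 0.0
```

Run:
```python
from lev import *
s=sense(); P=np.array(s['tcp_pos']);R=np.array(s['ee_rot']);print(P,R.round(3).tolist(),s['wrist_force'],s['gripper_width']*87)
g0,G0=grip(0); print(delta(g0,G0,P,R))
im=capture('wrist'); cv2.imwrite('pics/wl2.png',im)
```

```text
[ 0.5585 -0.1209  0.3378] [[-0.048, -0.992, 0.12], [-0.395, 0.13, 0.91], [-0.917, -0.004, -0.398]] [-0.0886 -0.2541  0.1699] 69.2858675702398
(array([ 4.4, -0.3,  2.2]), array([ 0.002, -0.001,  0.005]))
```

View pics/wl2.png

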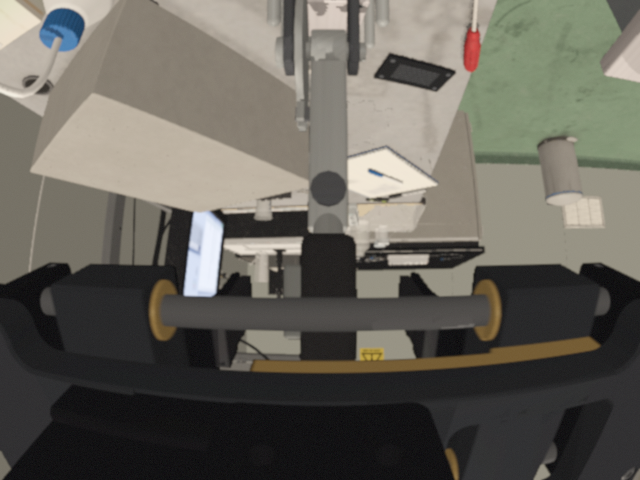

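Emit:
{"name": "servo_tool", "arguments": {
  "deltas": [
    {"tx": 2.5, "ty": -0.3, "tz": 1, "ax": 0, "ay": 0, "az": 0, "claw": 60},
    {"tx": 2.5, "ty": -0.3, "tz": 1, "ax": 0, "ay": 0, "az": 0, "claw": 45},
    {"tx": 2.5, "ty": -0.3, "tz": 1, "ax": 0, "ay": 0, "az": 0, "claw": 36},
    {"tx": 2.5, "ty": -0.3, "tz": 1, "ax": 0, "ay": 0, "az": 0, "claw": 34}
  ]
}}

```text
time_s: 19.6
tcp_pos: [0.5587, -0.1203, 0.3347]
ee_rot: [[-0.049, -0.992, 0.119], [-0.394, 0.129, 0.91], [-0.918, -0.002, -0.397]]
wrist_force: [-0.0, -0.5, 0.6]
gripper_width: 0.542
gripper_force: 0.0
```

Emit:
{"name": "servo_tool", "arguments": {
  "deltas": [
    {"tx": 0, "ty": 0, "tz": 0, "ax": 0, "ay": 0, "az": 0, "claw": 20},
    {"tx": 0, "ty": 0, "tz": 0, "ax": 0, "ay": 0, "az": 0, "claw": 20},
    {"tx": 0, "ty": 0, "tz": 0, "ax": 0, "ay": 0, "az": 0, "claw": 20},
    {"tx": 0, "ty": 0, "tz": 0, "ax": 0, "ay": 0, "az": 0, "claw": 20},
    {"tx": 0, "ty": 0, "tz": 0, "ax": 0, "ay": 0, "az": 0, "claw": 20},
    {"tx": 0, "ty": 0, "tz": 0, "ax": 0, "ay": 0, "az": 0, "claw": 20}
  ]
}}

```text
time_s: 20.1
tcp_pos: [0.5574, -0.1199, 0.3349]
ee_rot: [[-0.049, -0.992, 0.116], [-0.394, 0.126, 0.911], [-0.918, -0.001, -0.397]]
wrist_force: [-5.1, 0.6, -1.1]
gripper_width: 0.267
gripper_force: 30.0
```

```bash
cat > st.py <<'E'
from lev import *
s=sense(); P=np.array(s['tcp_pos']);R=np.array(s['ee_rot']);print(P,s['joints'].round(1),'F nest',N.T@s['wrist_force'],s['gripper_width']*87,s['gripper_force'])
g0,G0=grip(0); print(delta(g0,G0,P,R)); 
v=(P-H)@N; print('H in tool',R.T@(H-P)*1000)
E
python3 st.py
```

```text
[ 0.5574 -0.1199  0.3349] [ -29.4   26.8   16.3  -61.9 -105.5   19.1] F nest [-0.4433 -5.1079 -0.9834] 23.250902177696915 29.99880235263845
(array([ 2. , -1.5,  0.2]), array([0.006, 0.001, 0.004]))
H in tool [127.3231  -0.9975  75.2843]
```

```bash
cat >> st.py <<'E'
import sys
h=R.T@(H-P)*1000
if len(sys.argv)>1: h[0]=float(sys.argv[1]);h[2]=float(sys.argv[2])
for t in np.arange(1,13)*.06:
    print(round(t,2),(h-Ro.from_rotvec([0,t,0]).as_matrix()@h).round(1))
E
python3 st.py | tail -12
```

```text
0.06 [-4.3  0.   7.8]
0.12 [-8.1  0.  15.8]
0.18 [-11.4   0.   24. ]
0.24 [-14.2   0.   32.4]
0.3 [-16.6  -0.   41. ]
0.36 [-18.4   0.   49.7]
0.42 [-19.6   0.   58.5]
0.48 [-20.4   0.   67.3]
0.54 [-20.6   0.   76.2]
0.6 [-20.3   0.   85. ]
0.66 [-19.4   0.   93.9]
0.72 [-18.   -0.  102.6]
```

Start with a small swing, to confirm the pawl is clear.

Emit:
{"name": "servo_tool", "arguments": {
  "deltas": [
    {"tx": -2.2, "ty": 0, "tz": 3.9, "ax": 0, "ay": 0.03, "az": 0, "claw": 20},
    {"tx": -4.3, "ty": 0, "tz": 7.8, "ax": 0, "ay": 0.06, "az": 0, "claw": 20},
    {"tx": -8.1, "ty": 0, "tz": 15.8, "ax": 0, "ay": 0.12, "az": 0, "claw": 20}
  ]
}}

```text
time_s: 20.35
tcp_pos: [0.5595, -0.103, 0.3362]
ee_rot: [[-0.064, -0.992, 0.11], [-0.5, 0.127, 0.857], [-0.864, -0.0, -0.504]]
wrist_force: [-6.6, 1.3, 0.2]
gripper_width: 0.272
gripper_force: 30.0
```

```bash
python3 st.py | head -3
```

```text
[ 0.5595 -0.103   0.3362] [ -25.6   24.    15.4  -56.7 -101.1   16.9] F nest [-0.2744 -6.6826  0.4257] 23.692887364227435 29.999272077111527
(array([ 11.7,  -1.5, -13.5]), array([ 0.006, -0.119,  0.003]))
H in tool [127.1088  -1.078   75.9526]
```

Swinging freely. Continue.

Emit:
{"name": "servo_tool", "arguments": {
  "deltas": [
    {"tx": -4.3, "ty": 0, "tz": 7.8, "ax": 0, "ay": 0.06, "az": 0, "claw": 20},
    {"tx": -8.1, "ty": 0, "tz": 15.8, "ax": 0, "ay": 0.12, "az": 0, "claw": 20},
    {"tx": -11.4, "ty": 0, "tz": 24, "ax": 0, "ay": 0.18, "az": 0, "claw": 20},
    {"tx": -14.2, "ty": 0, "tz": 32.4, "ax": 0, "ay": 0.24, "az": 0, "claw": 20},
    {"tx": -16.6, "ty": 0, "tz": 41, "ax": 0, "ay": 0.3, "az": 0, "claw": 20},
    {"tx": -18.4, "ty": 0, "tz": 49.7, "ax": 0, "ay": 0.36, "az": 0, "claw": 20},
    {"tx": -19.6, "ty": 0, "tz": 58.5, "ax": 0, "ay": 0.42, "az": 0, "claw": 20},
    {"tx": -20.4, "ty": 0, "tz": 67.3, "ax": 0, "ay": 0.48, "az": 0, "claw": 20},
    {"tx": -20.6, "ty": 0, "tz": 76.2, "ax": 0, "ay": 0.54, "az": 0, "claw": 20},
    {"tx": -20.3, "ty": 0, "tz": 85, "ax": 0, "ay": 0.6, "az": 0, "claw": 20}
  ]
}}

```text
time_s: 21.18
tcp_pos: [0.5703, -0.0191, 0.311]
ee_rot: [[-0.115, -0.992, 0.055], [-0.898, 0.127, 0.422], [-0.426, -0.001, -0.905]]
wrist_force: [-5.4, 0.2, -0.2]
gripper_width: 0.272
gripper_force: 30.0
```

```bash
python3 st.py | head -3
```

```text
[ 0.5703 -0.0191  0.311 ] [  0.4  15.2   6.1 -25.5 -78.5  -3.1] F nest [ 0.3648 -5.3598 -0.4022] 23.699172245274593 29.995705612236634
(array([ 83.2,  -1.5, -63.3]), array([ 0.004, -0.723,  0.005]))
H in tool [127.4015  -1.0015  75.8518]
```

Emit:
{"name": "servo_tool", "arguments": {
  "deltas": [
    {"tx": -4.3, "ty": 0, "tz": 7.8, "ax": 0, "ay": 0.06, "az": 0, "claw": 20},
    {"tx": -8.1, "ty": 0, "tz": 15.8, "ax": 0, "ay": 0.12, "az": 0, "claw": 20},
    {"tx": -11.4, "ty": 0, "tz": 24, "ax": 0, "ay": 0.18, "az": 0, "claw": 20},
    {"tx": -14.2, "ty": 0, "tz": 32.4, "ax": 0, "ay": 0.24, "az": 0, "claw": 20},
    {"tx": -16.6, "ty": 0, "tz": 41, "ax": 0, "ay": 0.3, "az": 0, "claw": 20},
    {"tx": -18.4, "ty": 0, "tz": 49.7, "ax": 0, "ay": 0.36, "az": 0, "claw": 20},
    {"tx": -19.6, "ty": 0, "tz": 58.5, "ax": 0, "ay": 0.42, "az": 0, "claw": 20},
    {"tx": -20.4, "ty": 0, "tz": 67.3, "ax": 0, "ay": 0.48, "az": 0, "claw": 20},
    {"tx": -20.6, "ty": 0, "tz": 76.2, "ax": 0, "ay": 0.54, "az": 0, "claw": 20},
    {"tx": -20.3, "ty": 0, "tz": 85, "ax": 0, "ay": 0.6, "az": 0, "claw": 20}
  ]
}}

```text
time_s: 22.02
tcp_pos: [0.5773, 0.0349, 0.2418]
ee_rot: [[-0.127, -0.992, -0.022], [-0.979, 0.129, -0.159], [0.161, 0.001, -0.987]]
wrist_force: [-4.1, -1.7, -1.4]
gripper_width: 0.269
gripper_force: 30.0
```

Emit:
{"name": "servo_tool", "arguments": {
  "deltas": [
    {"tx": -4.3, "ty": 0, "tz": 7.8, "ax": 0, "ay": 0.06, "az": 0, "claw": 20},
    {"tx": -8.1, "ty": 0, "tz": 15.8, "ax": 0, "ay": 0.12, "az": 0, "claw": 20},
    {"tx": -11.4, "ty": 0, "tz": 24, "ax": 0, "ay": 0.18, "az": 0, "claw": 20},
    {"tx": -14.2, "ty": 0, "tz": 32.4, "ax": 0, "ay": 0.24, "az": 0, "claw": 20},
    {"tx": -16.6, "ty": 0, "tz": 41, "ax": 0, "ay": 0.3, "az": 0, "claw": 20},
    {"tx": -18.4, "ty": 0, "tz": 49.7, "ax": 0, "ay": 0.36, "az": 0, "claw": 20}
  ]
}}

```text
time_s: 22.52
tcp_pos: [0.5785, 0.0441, 0.1899]
ee_rot: [[-0.113, -0.991, -0.066], [-0.859, 0.131, -0.495], [0.5, 0.001, -0.866]]
wrist_force: [-5.3, -2.6, -0.0]
gripper_width: 0.276
gripper_force: 30.0
```

```bash
python3 st.py | head -3
```

```text
[0.5785 0.0441 0.1899] [ 30.8  26.1 -15.3  24.6 -70.1 -51.1] F nest [ 2.8823 -4.8706 -1.5394] 24.006287222129437 30.01326564833107
(array([215.2,  -1.8, -41. ]), array([ 0.002, -1.685,  0.003]))
H in tool [126.2964  -1.569   74.7866]
```

Emit:
{"name": "servo_tool", "arguments": {
  "deltas": [
    {"tx": -1.5, "ty": 0, "tz": 2.6, "ax": 0, "ay": 0.02, "az": 0, "claw": 20},
    {"tx": -2.9, "ty": 0, "tz": 5.2, "ax": 0, "ay": 0.04, "az": 0, "claw": 20},
    {"tx": -4.3, "ty": 0, "tz": 7.8, "ax": 0, "ay": 0.06, "az": 0, "claw": 20},
    {"tx": -5.6, "ty": 0, "tz": 10.5, "ax": 0, "ay": 0.08, "az": 0, "claw": 20},
    {"tx": -6.9, "ty": 0, "tz": 13.1, "ax": 0, "ay": 0.1, "az": 0, "claw": 20},
    {"tx": -6.9, "ty": 0, "tz": 13.1, "ax": 0, "ay": 0.1, "az": 0, "claw": 20}
  ]
}}

```text
time_s: 23.02
tcp_pos: [0.5784, 0.0433, 0.1745]
ee_rot: [[-0.106, -0.991, -0.078], [-0.807, 0.132, -0.576], [0.581, 0.002, -0.814]]
wrist_force: [-5.3, -2.4, 0.3]
gripper_width: 0.273
gripper_force: 30.0
```

```bash
python3 st.py | head -3
```

```text
[0.5784 0.0433 0.1745] [ 32.   28.6 -16.8  28.1 -71.4 -55.1] F nest [ 2.8318 -4.9138 -1.1806] 23.7447146305881 30.015364448918262
(array([226.4,  -1.8, -33. ]), array([ 0.003, -1.782,  0.001]))
H in tool [126.6672  -1.6562  73.6707]
```

Emit:
{"name": "servo_tool", "arguments": {
  "deltas": [
    {"tx": -0.7, "ty": 0, "tz": 1.3, "ax": 0, "ay": 0.01, "az": 0, "claw": 20},
    {"tx": -1.5, "ty": 0, "tz": 2.6, "ax": 0, "ay": 0.02, "az": 0, "claw": 20},
    {"tx": -2.2, "ty": 0, "tz": 3.9, "ax": 0, "ay": 0.03, "az": 0, "claw": 20},
    {"tx": -2.9, "ty": 0, "tz": 5.2, "ax": 0, "ay": 0.04, "az": 0, "claw": 20},
    {"tx": -2.9, "ty": 0, "tz": 5.2, "ax": 0, "ay": 0.04, "az": 0, "claw": 20}
  ]
}}

```text
time_s: 23.43
tcp_pos: [0.5783, 0.0426, 0.169]
ee_rot: [[-0.103, -0.991, -0.082], [-0.784, 0.132, -0.607], [0.612, 0.002, -0.791]]
wrist_force: [-6.8, -2.0, -0.2]
gripper_width: 0.274
gripper_force: 30.0
```

Emit:
{"name": "servo_tool", "arguments": {
  "deltas": [
    {"tx": -0.7, "ty": 0, "tz": 1.3, "ax": 0, "ay": 0.01, "az": 0, "claw": 20},
    {"tx": -1.5, "ty": 0, "tz": 2.6, "ax": 0, "ay": 0.02, "az": 0, "claw": 20},
    {"tx": -1.5, "ty": 0, "tz": 2.6, "ax": 0, "ay": 0.02, "az": 0, "claw": 20}
  ]
}}

```text
time_s: 23.68
tcp_pos: [0.5783, 0.0421, 0.1662]
ee_rot: [[-0.102, -0.991, -0.084], [-0.772, 0.132, -0.622], [0.628, 0.002, -0.778]]
wrist_force: [-6.4, -3.2, -0.1]
gripper_width: 0.277
gripper_force: 30.0
```

```bash
python3 st.py | head -3
```

```text
[0.5783 0.0421 0.1662] [ 32.6  30.2 -17.6  30.2 -72.3 -57.3] F nest [ 3.5078 -5.8781 -1.9709] 24.142243302241752 30.018791795155266
(array([232.3,  -2. , -26.8]), array([ 0.002, -1.841,  0.001]))
H in tool [126.4724  -1.735   73.773 ]
```

Emit:
{"name": "servo_tool", "arguments": {
  "deltas": [
    {"tx": -0.7, "ty": 0, "tz": 1.3, "ax": 0, "ay": 0.01, "az": 0, "claw": 20},
    {"tx": -1.5, "ty": 0, "tz": 2.6, "ax": 0, "ay": 0.02, "az": 0, "claw": 20},
    {"tx": -1.5, "ty": 0, "tz": 2.6, "ax": 0, "ay": 0.02, "az": 0, "claw": 20}
  ]
}}

```text
time_s: 23.93
tcp_pos: [0.5782, 0.0416, 0.1632]
ee_rot: [[-0.1, -0.991, -0.087], [-0.759, 0.132, -0.638], [0.644, 0.002, -0.765]]
wrist_force: [-5.9, -2.9, -0.3]
gripper_width: 0.276
gripper_force: 30.0
```

Emit:
{"name": "servo_tool", "arguments": {
  "deltas": [
    {"tx": -0.7, "ty": 0, "tz": 1.3, "ax": 0, "ay": 0.01, "az": 0, "claw": 20},
    {"tx": -1.5, "ty": 0, "tz": 2.6, "ax": 0, "ay": 0.02, "az": 0, "claw": 20},
    {"tx": -1.5, "ty": 0, "tz": 2.6, "ax": 0, "ay": 0.02, "az": 0, "claw": 20}
  ]
}}

```text
time_s: 24.18
tcp_pos: [0.5781, 0.041, 0.1603]
ee_rot: [[-0.099, -0.991, -0.089], [-0.746, 0.133, -0.653], [0.659, 0.002, -0.752]]
wrist_force: [-5.7, -4.0, -0.1]
gripper_width: 0.272
gripper_force: 30.0
```

```bash
python3 st.py | head -3
```

```text
[0.5781 0.041  0.1603] [ 32.9  31.3 -18.2  31.5 -73.  -58.8] F nest [ 4.0763 -5.0862 -2.3027] 23.68962313926684 30.022026120132068
(array([236.2,  -2. , -22.6]), array([ 0.002, -1.881,  0.001]))
H in tool [126.388   -1.7562  73.6871]
```

Emit:
{"name": "servo_tool", "arguments": {
  "deltas": [
    {"tx": -0.7, "ty": 0, "tz": 1.3, "ax": 0, "ay": 0.01, "az": 0, "claw": 20},
    {"tx": -1.5, "ty": 0, "tz": 2.6, "ax": 0, "ay": 0.02, "az": 0, "claw": 20},
    {"tx": -1.5, "ty": 0, "tz": 2.6, "ax": 0, "ay": 0.02, "az": 0, "claw": 20}
  ]
}}

```text
time_s: 24.43
tcp_pos: [0.578, 0.0404, 0.1575]
ee_rot: [[-0.097, -0.991, -0.091], [-0.733, 0.133, -0.668], [0.674, 0.002, -0.739]]
wrist_force: [-6.3, -2.1, 0.6]
gripper_width: 0.278
gripper_force: 30.0
```

Emit:
{"name": "servo_tool", "arguments": {
  "deltas": [
    {"tx": -0.7, "ty": 0, "tz": 1.3, "ax": 0, "ay": 0.01, "az": 0, "claw": 20},
    {"tx": -1.5, "ty": 0, "tz": 2.6, "ax": 0, "ay": 0.02, "az": 0, "claw": 20},
    {"tx": -1.5, "ty": 0, "tz": 2.6, "ax": 0, "ay": 0.02, "az": 0, "claw": 20}
  ]
}}

```text
time_s: 24.68
tcp_pos: [0.5779, 0.0397, 0.1546]
ee_rot: [[-0.095, -0.991, -0.093], [-0.719, 0.133, -0.682], [0.689, 0.002, -0.725]]
wrist_force: [-6.4, -2.1, 0.2]
gripper_width: 0.276
gripper_force: 30.0
```

Emit:
{"name": "servo_tool", "arguments": {
  "deltas": [
    {"tx": -0.7, "ty": 0, "tz": 1.3, "ax": 0, "ay": 0.01, "az": 0, "claw": 20},
    {"tx": -1.5, "ty": 0, "tz": 2.6, "ax": 0, "ay": 0.02, "az": 0, "claw": 20},
    {"tx": -1.5, "ty": 0, "tz": 2.6, "ax": 0, "ay": 0.02, "az": 0, "claw": 20}
  ]
}}

```text
time_s: 24.93
tcp_pos: [0.5779, 0.0391, 0.1521]
ee_rot: [[-0.093, -0.991, -0.094], [-0.705, 0.133, -0.697], [0.703, 0.001, -0.711]]
wrist_force: [-6.4, -2.5, 1.5]
gripper_width: 0.273
gripper_force: 30.0
```

```bash
python3 st.py | head -3
python3 - <<'E'
from lev import *
a=[]
for c,(u0,v0,u1,v1) in dict(scene=(350,250,450,350),side=(160,210,260,310)).items():
    im=capture(c); a.append(cv2.resize(im[v0:v1,u0:u1],(400,400),interpolation=2))
cv2.imwrite('pics/foot.png',np.hstack(a))
E
```

```text
[0.5779 0.0391 0.1521] [ 33.4  33.  -18.9  33.4 -74.1 -61. ] F nest [ 3.6056 -6.0367 -0.2454] 23.74959384166733 30.0228947494179
(array([241.6,  -2. , -15.4]), array([ 0.002, -1.942,  0.001]))
H in tool [126.108   -1.7553  74.0596]
```

I've now viewed 12 pictures, over the limit of 10, so I'll view no more and go on by force and the networks. Contact seems to be starting, so one more small step.

Emit:
{"name": "servo_tool", "arguments": {
  "deltas": [
    {"tx": -0.7, "ty": 0, "tz": 1.3, "ax": 0, "ay": 0.01, "az": 0, "claw": 20},
    {"tx": -1.5, "ty": 0, "tz": 2.6, "ax": 0, "ay": 0.02, "az": 0, "claw": 20},
    {"tx": -1.5, "ty": 0, "tz": 2.6, "ax": 0, "ay": 0.02, "az": 0, "claw": 20}
  ]
}}

```text
time_s: 25.28
tcp_pos: [0.5779, 0.039, 0.1515]
ee_rot: [[-0.093, -0.991, -0.095], [-0.69, 0.133, -0.712], [0.718, -0.0, -0.696]]
wrist_force: [-10.7, 2.2, 10.0]
gripper_width: 0.274
gripper_force: 30.0
```

```bash
python3 st.py | head -3
```

```text
[0.5779 0.039  0.1515] [ 33.6  33.4 -19.1  34.  -74.7 -61.7] F nest [  4.0172 -10.8613   9.1931] 23.84733771652756 29.994297998200636
(array([242.2,  -2.3, -10.8]), array([-0.   , -1.963,  0.001]))
H in tool [124.8928  -1.7859  76.1333]
```

The foot is resting on the plate: travel stopped and the force rose about 10 N. I'll ease off and open.

Emit:
{"name": "servo_tool", "arguments": {
  "deltas": [
    {"tx": 0.7, "ty": 0, "tz": -1.3, "ax": 0, "ay": -0.01, "az": 0, "claw": 20},
    {"tx": 0.9, "ty": 0, "tz": -1.7, "ax": 0, "ay": -0.013, "az": 0, "claw": 20},
    {"tx": 0.9, "ty": 0, "tz": -1.7, "ax": 0, "ay": -0.013, "az": 0, "claw": 20}
  ]
}}

```text
time_s: 25.53
tcp_pos: [0.5779, 0.0391, 0.152]
ee_rot: [[-0.094, -0.991, -0.094], [-0.701, 0.133, -0.701], [0.707, 0.0, -0.707]]
wrist_force: [-8.4, -0.5, 4.1]
gripper_width: 0.273
gripper_force: 30.0
```

Emit:
{"name": "servo_tool", "arguments": {
  "deltas": [
    {"tx": 0, "ty": 0, "tz": 0, "ax": 0, "ay": 0, "az": 0, "claw": 30},
    {"tx": 0, "ty": 0, "tz": 0, "ax": 0, "ay": 0, "az": 0, "claw": 45},
    {"tx": 0, "ty": 0, "tz": 0, "ax": 0, "ay": 0, "az": 0, "claw": 75},
    {"tx": 0, "ty": 0, "tz": 0, "ax": 0, "ay": 0, "az": 0, "claw": 80},
    {"tx": 0, "ty": 0, "tz": 0, "ax": 0, "ay": 0, "az": 0, "claw": 80},
    {"tx": 0, "ty": 0, "tz": 0, "ax": 0, "ay": 0, "az": 0, "claw": 80}
  ]
}}

```text
time_s: 26.03
tcp_pos: [0.5803, 0.0408, 0.1511]
ee_rot: [[-0.094, -0.992, -0.088], [-0.703, 0.129, -0.7], [0.705, -0.003, -0.709]]
wrist_force: [-0.2, 0.2, 1.2]
gripper_width: 0.64
gripper_force: 0.0
```

Emit:
{"name": "servo_tool", "arguments": {
  "deltas": [
    {"tx": 0, "ty": 0, "tz": 0, "ax": 0, "ay": 0, "az": 0, "claw": 80},
    {"tx": 0, "ty": 0, "tz": 0, "ax": 0, "ay": 0, "az": 0, "claw": 80},
    {"tx": 0, "ty": 0, "tz": -8, "ax": 0, "ay": 0, "az": 0, "claw": 80},
    {"tx": 0, "ty": 0, "tz": -25, "ax": 0, "ay": 0, "az": 0, "claw": 80},
    {"tx": 0, "ty": 0, "tz": -50, "ax": 0, "ay": 0, "az": 0, "claw": 80},
    {"tx": 0, "ty": 0, "tz": -80, "ax": 0, "ay": 0, "az": 0, "claw": 80},
    {"tx": 0, "ty": 0, "tz": -110, "ax": 0, "ay": 0, "az": 0, "claw": 80},
    {"tx": 0, "ty": 0, "tz": -135, "ax": 0, "ay": 0, "az": 0, "claw": 80},
    {"tx": 0, "ty": 0, "tz": -150, "ax": 0, "ay": 0, "az": 0, "claw": 80},
    {"tx": 0, "ty": 0, "tz": -150, "ax": 0, "ay": 0, "az": 0, "claw": 80},
    {"tx": 0, "ty": 0, "tz": -150, "ax": 0, "ay": 0, "az": 0, "claw": 80}
  ]
}}

```text
time_s: 26.95
tcp_pos: [0.5933, 0.1462, 0.2573]
ee_rot: [[-0.093, -0.992, -0.088], [-0.702, 0.128, -0.7], [0.706, -0.003, -0.709]]
wrist_force: [0.8, -0.3, -0.8]
gripper_width: 0.916
gripper_force: 0.0
```

Run:
```python
from lev import *
s=sense();print(s['tcp_pos'],s['wrist_force'],s['time_s'])
p0=np.load('nest.npy')
gexp=H+LR(1.93)@np.array([-.142,0,.024]); print('expected grip',gexp,proj('side',gexp),proj('scene',gexp))
for c in ('side','scene'):
    cv2.imwrite(f'pics/end_{c}.png',capture(c))
    for l in ['end_plate','lever','lever_grip','press_foot','cell_plate','lab_timer','spanner','screwdriver']:
        r=recognise(l,c); t=trace(l,c); m=np.argwhere(t[0]['mask']).mean(0)[::-1].round() if t else None
        print(c,l,[(round(x['confidence'],2),w(c,x['xyz'])) for x in r[:1]],m)
```

```text
[0.5933 0.1462 0.2573] [ 0.7868 -0.3263 -0.7787] 26.95
expected grip [0.5795 0.0367 0.1523] [258.5609 253.9403] [375.6574 288.2291]
side end_plate [(0.57, array([ 0.5794, -0.0425,  0.1055]))] [222. 268.]
side lever [(0.58, array([ 0.5735, -0.0067,  0.1644]))] [238. 253.]
side lever_grip [(0.93, array([ 0.5725, -0.0061,  0.1608]))] [239. 253.]
side press_foot [(0.46, array([ 0.5885, -0.0761,  0.1032]))] [239. 253.]
side cell_plate [(0.62, array([0.4451, 0.1839, 0.0025]))] [328. 227.]
side lab_timer [(0.6, array([ 0.578 , -0.0086,  0.1576]))] [216. 353.]
side spanner [] None
side screwdriver [(0.8, array([0.406 , 0.0985, 0.0129]))] [287. 213.]
scene end_plate [(0.89, array([ 0.551 , -0.0542,  0.1143]))] [396. 334.]
scene lever [] [394. 307.]
scene lever_grip [(0.61, array([ 0.5627, -0.0283,  0.1649]))] [455. 324.]
scene press_foot [(0.97, array([ 0.5641, -0.0296,  0.1599]))] [395. 307.]
scene cell_plate [(0.64, array([0.462 , 0.1911, 0.0106]))] [282. 320.]
scene lab_timer [(0.82, array([ 0.7382, -0.0689,  0.0228]))] [456. 324.]
scene spanner [(0.65, array([0.602 , 0.2178, 0.0104]))] [319. 281.]
scene screwdriver [(0.91, array([0.3904, 0.1053, 0.0181]))] [279. 358.]
```

```bash
python3 -c "
from station import *
print(finish_job())"
```

```text
the job is handed in; nothing more can be done
None
```

The job is handed in at about 27 s: the end plate was lowered to a felt touch (about 10 N) and released between the pins, then the lever was swung down with its button squeezed until its foot met the plate and let go. I viewed 12 pictures against the limit of 10, so the final state was checked only by force readings and the recognition networks.

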